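# Carry a wet lacquered spindle upright to the drying rack

## Robot

A 6-joint arm with a two-finger parallel gripper is mounted at the origin on the work surface. World frame = base frame: x ahead of the robot, y to its left, z up, the work surface at z = 0. Lengths are in mm, angles in rad, forces in N, time in s.
With the tool pointing down it reaches from about 300 to 775 mm from the base axis. Payload 14.6 kg.
Tool frame: the origin (TCP) lies midway between the tips of the shut fingers; the grasp point (between the pads) lies manip.grasp_offset behind it (manip.grasp_offset is the distance from the TCP to the grasp point, in mm); z points along the fingers, y is the direction in which the jaws open and shut (so a half turn about z gives the same grasp; the last joint's range is limited). The gripper opens to 94 mm and grips with 3 to 60 N. Pads are 16 mm wide; open, the fingers measure 119 mm over their backs; the gripper's body (75 mm by 177 mm) begins 78 mm behind the grasp point.
Start: joints at [1.244, 0.3, 1.521, -0, 1.321, -0.067], TCP at [141.286, 531.533, 179.346] pointing down, gripper open.
Joint ranges: [-3.03, 3.03], [-0.79, 2.21], [0.23, 2.52], [-1.04, 4.18], [0, 3.07], [-2.55, 2.55]. Speed limits (rad/s): [2.22, 2.22, 2.57, 3.14, 3.14, 3.14].

## Interface

Orientations are given as [roll, pitch, yaw] about the fixed x, y, z axes, in that order (R = Rz(yaw) Ry(pitch) Rx(roll)).
In Python, from cell import monitor, vision, order, manip gives the robot as it stands.
- The arm moves only by the shell command python3 -m jog 'ROWS' [FORCE]. ROWS is JSON, a list of rows, each a list of 7 numbers: the shift along the tool's x, y, z in cm, then the turn, a rotation vector about the tool's x, y, z in rad, then the opening in per cent of the stroke, from 0 (shut) to 100 (fully open). In form: [[tx, ty, tz, rx, ry, rz, jaw], ...]. A call has 1 to 8 rows; each row shifts and turns the commanded pose from where the row before left it, along the tool's axes as they then stand; what a row does not reach is not made up. A row lasts 1/10 s, in which the tool goes at most 50 mm and 8.59 degrees, less where a joint would pass 70% of its speed; a pose out of reach is approached as far as the arm can. A call is refused whole if a number of a shift passes 5 or a number of a turn 0.15, either way. A call with a gripper value outside its range is refused whole. The fingers move at their own pace and stop on an object; FORCE is the grip in N (left out, the last holds). Time passes only in rows, so rows that do not move let the fingers close. It gives the time, the measured TCP pose, the force and the opening at its end, in the units of the state.
- monitor.read_state(): the state, without advancing time (a new reading comes with each control period).
- vision.camera(name): name is "side" or "top" or "wrist"; returns a dict with "color" (400x640x3 uint8, blue, green, red), "fx", "fy", "cx", "cy" (pixels), "cam_to_world" (4x4, takes a point from camera to world coordinates); the wrist camera has in their place "tool_from_camera" (4x4, takes a point from camera to tool coordinates, whose origin is the TCP and whose axes are the flange's). Camera axes: x right, y down, z forward; pixel columns grow to the right and rows downward; lengths in mm; the calibration is good to about 2 mm. The wrist camera is an equidistant fisheye: a pixel r from the principal point sees the ray r / f radians off the axis. A picture is of the moment at which its call begins: read the wrist's pose just before it. There is no depth.
- order.sign_off(): hands the job in, once; it reports no verdict.
The state is a dict: "clock": time; "joints": joint angles; "qd": joint speeds; "effort": joint torques, N m; "eef_pos": TCP position; "eef_rot": TCP orientation; "wrist_force": force on the tool from outside, world axes, zero at the start; "moment": the same for the moment, N m; "finger_gap": finger opening in mm.
Only numpy, scipy, OpenCV 4.12 (cv2) and the standard library are available. Lean on these libraries where they do the work, as an engineer would, in place of code of your own. Each camera call takes 0.05 s, during which the arm holds its last target.

## Task

The turned wooden spindle standing on its hinged foot is freshly lacquered: do not touch it, take the foot by its D-handle. Bring the spindle up off the notch of the narrow stand, carry it balanced upright across the bench, set the foot down level and square on the slats of the drying rack in front of the free middle notch, with the bare top tenon leaning gently in that notch, and let go. The hinge spring is a little too weak to hold the spindle up, so keep correcting it by leaning the foot; never let it fall over or knock, and leave the other things on the bench as they are.

Things in the scene. Friction and masses are not known exactly. Their poses are not given: they have to be found in the camera images.
- foot: loose wooden foot, about 0.45 kg. Origin: centre of its underside; x away from its handle, y left, z up. Board 150 mm (x) by 110 (y), top at z = 40, on two battens 28 high. D-handle on the -x side: bar along y, 116 long, 22 thick (x), 26 high, arms 84 apart inside. Held by the bar it sits nearly rigid in the grip: lean the gripper to lean the foot
- foot_grip (a point): middle of the handle's bar, at x = -140, y = 0, z = 40 mm of the foot, axes as the foot's: grip here from above, fingers closing along the foot's x. Free: 54 mm between bar and board, 27 mm under the bar when the foot stands on the bench
- foot_hinge (a point): hinge pin of the spindle, at x = 30, y = 0, z = 70 mm of the foot, axes as the foot's; the pin lies along y between two steel cheeks, so the spindle swings only in the foot's x-z plane
- spindle: turned spindle of pale wood in a steel sleeve. Origin on the hinge pin, z up along its axis; it turns about the pin (its y), stops at 0.4 rad either way of square to the foot. Spring towards square to the foot: 0.45 N m/rad; damping about 0.005 N m s/rad, little friction. Mass 0.32 kg, centre of mass 156 mm above the pin, inertia about the pin 0.0101 kg m2
- spindle_top (a point): on the spindle's axis on its bare top tenon, 300 mm above the hinge pin; z along the spindle, x as the foot's when upright. Tenon 18 mm diameter, from 266 to 355 mm above the pin; lacquered below, 42 mm at the thickest. Gravity beats the spring by 0.04 N m/rad (mass varies by 2 %): left alone it falls away from upright with a time constant of about 0.5 s
- stand: fixed narrow wooden stand where the foot starts, on the bench, its spindle leaning about 0.09 rad into the notch. Origin on the bench where the foot's origin then is; x away from the robot, z up. Its rail, along y, is 357 to 383 mm above the bench, its face at x = 66 mm; one notch in the middle, 52 mm wide, 16 deep, open to -x; posts behind at x = 93 to 117
- rack: fixed drying rack. Origin on the bench, x away from the robot, y along the slats. Slats 330 mm (y), x = -81 to 81, top 30 mm above the bench. Rail 387 to 413 mm above the bench, face at x = 66; three notches 52 wide, 16 deep, open to -x: y = 0 (free), -115 and +115 (dry spindles lean there). The foot belongs with its origin over this one, axes alike; the spindle then leans in at 0.09 rad
- oil_tin: closed steel tin, 68 mm diameter, 85 mm tall, standing between stand and rack; bystander, loose. Origin at its underside
- oil_brush: brush with wooden handle, 170 mm long, lying flat between stand and rack; bystander, loose. Origin at its underside
- spoon_a: light wooden spoon, 240 mm long, lying behind; bystander, loose. Origin at its underside
- spoon_b: darker wooden spoon, 220 mm long, lying behind; bystander, loose. Origin at its underside
- cup: turned wooden cup, 72 mm diameter, 70 mm tall, standing behind; bystander, loose. Origin at its underside
- mallet: wooden hammer, 250 mm long, lying to the left; bystander, loose. Origin at its underside
- blank: flat pale roughed-out spoon blank, 170 mm long, 22 mm high, lying to the right; bystander, loose. Origin at its underside

How it is judged:
By the outcome, as a careful person would: the job done as asked, in the order asked, and still so for the second after the job is handed in, with the robot touching nothing.
It also fails if it takes over 72 s, if anything falls off the work surface, if the arm or the gripper's body presses on something with over 40 N, if the wrist force passes 120 N, or if a joint passes its speed limit or range.

## Working session

There is one attempt and no reset: what is moved stays moved. The work goes in short steps, Python scripts to look and compute and a shell command to move; the robot and the scene stay as the last step left them, time stands still between calls to the robot, and variables do not carry over. Pictures are saved under pics/ and viewed, and the job is handed in when it is done.

```bash
ls; mkdir -p pics
python3 - <<'E'
from cell import monitor, vision, order, manip
import cv2
print(monitor.read_state()); print(manip.grasp_offset)
for n in ["side","top","wrist"]:
    c=vision.camera(n); cv2.imwrite(f"pics/{n}0.png",c["color"])
    print(n,{k:v for k,v in c.items() if k!="color"})
E
```

```text
pics
{'clock': 0.0, 'joints': array([ 1.24440697e+00,  3.00462300e-01,  1.52159557e+00, -1.36835736e-05,
        1.32070890e+00, -6.66091337e-02]), 'qd': array([ 0.0002244 ,  0.00079744,  0.00190846, -0.00040296,  0.00087234,
       -0.00093788]), 'effort': array([ 1.17201478e-03, -5.31814170e+01, -3.52732337e+01,  7.09321070e-02,
        2.44975177e-02, -7.17519424e-05]), 'eef_pos': array([141.19182477, 531.25545623, 178.7850528 ]), 'eef_rot': array([-3.14042026e+00, -6.49244787e-05,  2.88181579e+00]), 'wrist_force': array([-0.70314602, -0.293296  ,  0.02788394]), 'moment': array([-0.02445333, -0.03977806, -0.03227124]), 'finger_gap': 94.18256684645274}
18.8
side {'fx': 379.2495803955956, 'fy': 379.2495803955956, 'cx': 320.30711637655446, 'cy': 196.04005746468903, 'cam_to_world': array([[ 9.96156374e-01, -5.58664335e-02,  6.74642119e-02,
         5.18260651e+02],
       [-8.67977927e-02, -7.33107659e-01,  6.74551187e-01,
        -7.43763926e+02],
       [ 1.17737615e-02, -6.77814209e-01, -7.35138951e-01,
         1.06811589e+03],
       [ 0.00000000e+00,  0.00000000e+00,  0.00000000
[... 271 characters left out ...]
4608407e-02, -1.17573767e-02,
         3.15599052e+01],
       [ 1.25638118e-02, -6.14821042e-02, -9.98029109e-01,
         1.49523350e+03],
       [ 0.00000000e+00,  0.00000000e+00,  0.00000000e+00,
         1.00000000e+00]])}
wrist {'fx': 309.70691628693146, 'fy': 309.70691628693146, 'cx': 318.38045214832823, 'cy': 202.81234450555917, 'tool_from_camera': array([[-1.41028722e-03, -9.69042359e-01, -2.46890499e-01,
         7.01751150e+01],
       [ 9.99998870e-01, -1.49527891e-03,  1.56761705e-04,
        -3.06126298e-01],
       [-5.21078888e-04, -2.46889999e-01,  9.69043372e-01,
        -2.05308148e+02],
       [ 0.00000000e+00,  0.00000000e+00,  0.00000000e+00,
         1.00000000e+00]])}
```

View pics/side0.png

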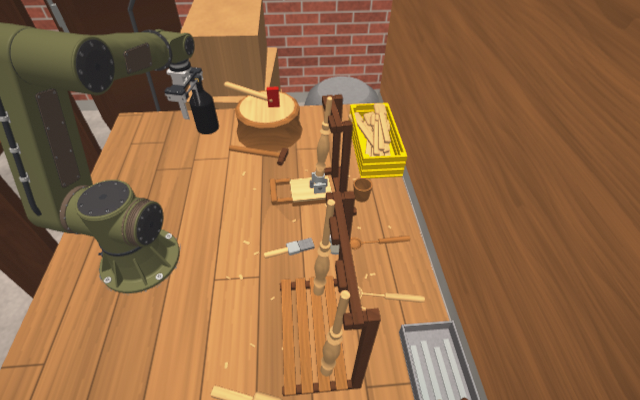

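View pics/top0.png

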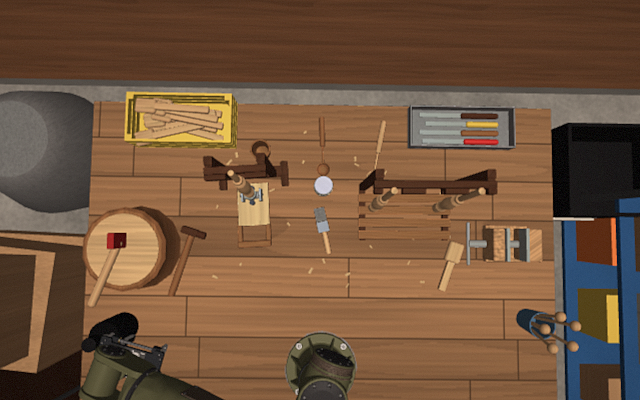

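View pics/wrist0.png

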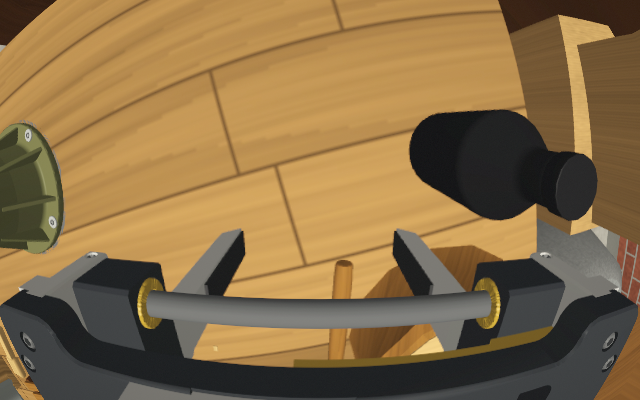

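Run:
```python
import cv2
c=cv2.imread("pics/top0.png")
cv2.imwrite("pics/t1.png",cv2.resize(c[130:260,190:300],None,fx=5,fy=4.6,interpolation=cv2.INTER_CUBIC)[:598])
cv2.imwrite("pics/t2.png",cv2.resize(c[155:255,345:505],None,fx=5,fy=5,interpolation=cv2.INTER_CUBIC))
c=cv2.imread("pics/side0.png")
cv2.imwrite("pics/s1.png",cv2.resize(c[90:220,255:395],None,fx=4.5,fy=4.5,interpolation=cv2.INTER_CUBIC))
```

```text
(no output)
```

View pics/t1.png

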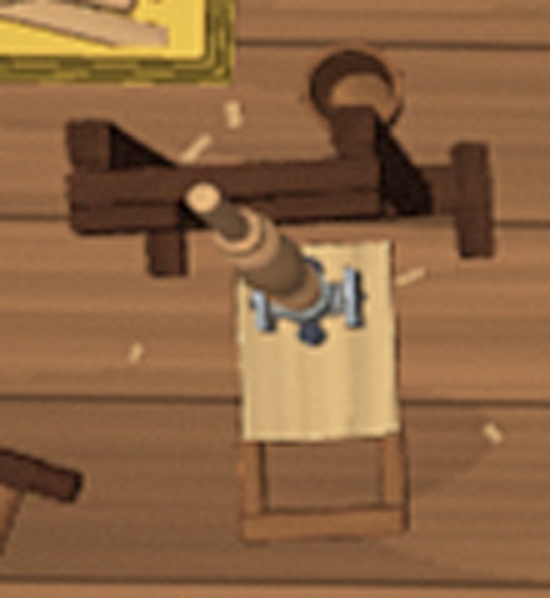

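View pics/t2.png

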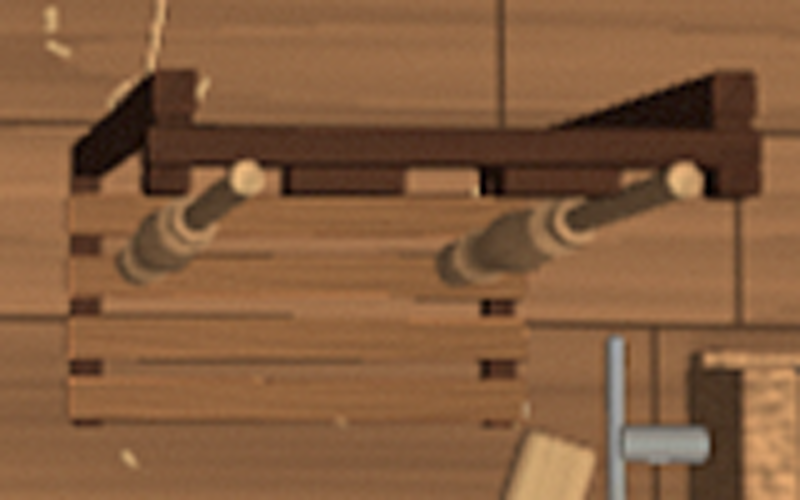

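View pics/s1.png

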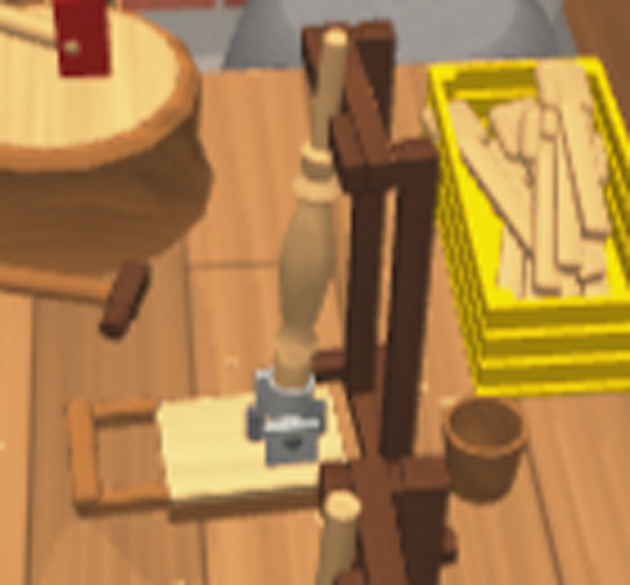

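```bash
cat > h.py <<'E'
import numpy as np, cv2
from cell import monitor, vision, order, manip
def ray(c,u,v):
    d=np.array([(u-c["cx"])/c["fx"],(v-c["cy"])/c["fy"],1.0]); M=np.array(c["cam_to_world"])
    return M[:3,3],M[:3,:3]@d
def onplane(c,u,v,z):
    o,d=ray(c,u,v); return (o+d*(z-o[2])/d[2])
def proj(c,p):
    M=np.array(c["cam_to_world"]); q=M[:3,:3].T@(np.asarray(p,float)-M[:3,3])
    return np.array([c["fx"]*q[0]/q[2]+c["cx"],c["fy"]*q[1]/q[2]+c["cy"]])
E
python3 - <<'E'
from h import *
import pickle
cams={}
for n in ["side","top"]:
    c=vision.camera(n); c.pop("color"); cams[n]=c
pickle.dump(cams,open("cams.pkl","wb"))
c=cams["top"]
def P(u,v,z): print((u,v),z,onplane(c,u,v,z).round(1))
for u,v,z in [(240,245,40),(390,241,40),(399,434,40),(243,440,40),(243,541,53),(406,531,53),(243,516,53),(405,508,53)]:
    P((u+.5)/5-.5+190,(v+.5)/4.6-.5+130,z)
print("rack")
for u,v,z in [(68,195,30),(68,420,30),(527,418,30),(527,195,30),(148,127,413),(148,166,413),(760,127,413),(760,166,413)]:
    P((u+.5)/5-.5+345,(v+.5)/5-.5+155,z)
c=cams["side"];print("side")
for u,v,z in [(158,402,40),(330,390,40),(352,475,40),(172,498,40),(68,402,53),(95,402,53),(75,503,53),(102,500,53)]:
    P((u+.5)/4.5-.5+255,(v+.5)/4.5-.5+90,z)
E
```

```text
(237.6, 182.8695652173913) 40 [652.6 305.8  40. ]
(267.6, 182.0) 40 [657.2 199.1  40. ]
(269.4, 223.95652173913044) 40 [507.9 189.7  40. ]
(238.2, 225.2608695652174) 40 [501.8 299.9  40. ]
(238.2, 247.21739130434784) 53 [425.2 295.6  53. ]
(270.8, 245.04347826086956) 53 [434.1 181.9  53. ]
(238.2, 241.7826086956522) 53 [444.1 296.1  53. ]
(270.6, 240.04347826086956) 53 [451.6 183.   53. ]
rack
(358.2, 193.6) 30 [ 620.9 -125.8   30. ]
(358.2, 238.6) 30 [ 459.7 -126.9   30. ]
(450.0, 238.2) 30 [ 465.2 -456.1   30. ]
(450.0, 193.6) 30 [ 625.5 -457.2   30. ]
(374.2, 180.0) 413 [ 626.7 -127.1  413. ]
(374.2, 187.8) 413 [ 605.8 -127.2  413. ]
(496.6, 180.0) 413 [ 631.3 -454.7  413. ]
(496.6, 187.8) 413 [ 610.4 -454.4  413. ]
side
(289.72222222222223, 178.94444444444446) 40 [503.2 297.6  40. ]
(327.94444444444446, 176.27777777777777) 40 [651.2 301.1  40. ]
(332.8333333333333, 195.16666666666669) 40 [659.2 200.5  40. ]
(292.8333333333333, 200.27777777777777) 40 [510.9 186.3  40. ]
(269.72222222222223, 178.94444444444446) 53 [427.9 290.1  53. ]
(275.72222222222223, 178.94444444444446) 53 [450.5 288.4  53. ]
(271.27777777777777, 201.38888888888889) 53 [433.8 175.1  53. ]
(277.27777777777777, 200.72222222222223) 53 [455.2 176.6  53. ]
```

```bash
cat >> h.py <<'E'
from scipy.spatial.transform import Rotation as R
from scipy.linalg import logm, expm
def T(pos,rpy):
    M=np.eye(4); M[:3,:3]=R.from_euler('xyz',rpy).as_matrix(); M[:3,3]=pos; return M
def cur():
    s=monitor.read_state(); return T(s["eef_pos"],s["eef_rot"])
def rows(Tt,n,jaw,T0=None):
    T0=cur() if T0 is None else T0
    X=logm(np.linalg.inv(T0)@Tt).real/n; D=expm(X)
    r=[*(D[:3,3]/10),*R.from_matrix(D[:3,:3]).as_rotvec(),jaw]
    P=[(T0@np.linalg.matrix_power(D,k))[:3,3].round(0).tolist() for k in range(1,n+1)]
    return np.round(r,4).tolist(),P
E
python3 - <<'E'
from h import *
r,P=rows(T([440,240.5,130],[np.pi,0,np.pi/2+.06]),16,64); print(r); print(P)
E
```

```text
[-2.776, 0.2062, 0.307, -0.0, 0.0, 0.0782, 64.0]
[[169.0, 526.0, 176.0], [195.0, 519.0, 173.0], [222.0, 510.0, 170.0], [247.0, 498.0, 167.0], [272.0, 485.0, 164.0], [295.0, 470.0, 161.0], [317.0, 453.0, 158.0], [338.0, 434.0, 155.0], [357.0, 414.0, 151.0], [374.0, 392.0, 148.0], [390.0, 370.0, 145.0], [404.0, 345.0, 142.0], [416.0, 320.0, 139.0], [426.0, 294.0, 136.0], [434.0, 268.0, 133.0], [440.0, 241.0, 130.0]]
```

```bash
python3 -m jog '[[-2.78,0.2,0.3,0,0,0.078,64],[-2.78,0.2,0.3,0,0,0.078,64],[-2.78,0.2,0.3,0,0,0.078,64],[-2.78,0.2,0.3,0,0,0.078,64],[-2.78,0.2,0.3,0,0,0.078,64],[-2.78,0.2,0.3,0,0,0.078,64],[-2.78,0.2,0.3,0,0,0.078,64],[-2.78,0.2,0.3,0,0,0.078,64]]' 50 && python3 -m jog '[[-2.78,0.2,0.3,0,0,0.078,64],[-2.78,0.2,0.3,0,0,0.078,64],[-2.78,0.2,0.3,0,0,0.078,64],[-2.78,0.2,0.3,0,0,0.078,64],[-2.78,0.2,0.3,0,0,0.078,64],[-2.78,0.2,0.3,0,0,0.078,64],[-2.78,0.2,0.3,0,0,0.078,64],[-2.78,0.2,0.3,0,0,0.078,64]]'; python3 -m jog '[[0,0,0,0,0,0,64],[0,0,0,0,0,0,64]]'
python3 - <<'E'
from h import *
s=monitor.read_state();print(s["eef_pos"],s["eef_rot"])
c=vision.camera("wrist");cv2.imwrite("pics/w1.png",c["color"])
E
```

```text
clock: 1.05
eef_pos: [338.7, 433.2, 155.1]
eef_rot: [-3.141, 0.0, 2.255]
wrist_force: [0.1, 0.1, -0.2]
finger_gap: 60.5
clock: 1.85
eef_pos: [440.5, 238.8, 131.1]
eef_rot: [-3.141, 0.0, 1.631]
wrist_force: [-0.3, -0.5, -0.1]
finger_gap: 59.9
clock: 2.05
eef_pos: [440.4, 239.9, 131.4]
eef_rot: [3.142, -0.0, 1.634]
wrist_force: [-0.8, 0.2, -0.6]
finger_gap: 60.4
[440.3697199  239.88559727 131.44986556] [ 3.14153369e+00 -1.46591290e-04  1.63400618e+00]
```

View pics/w1.png

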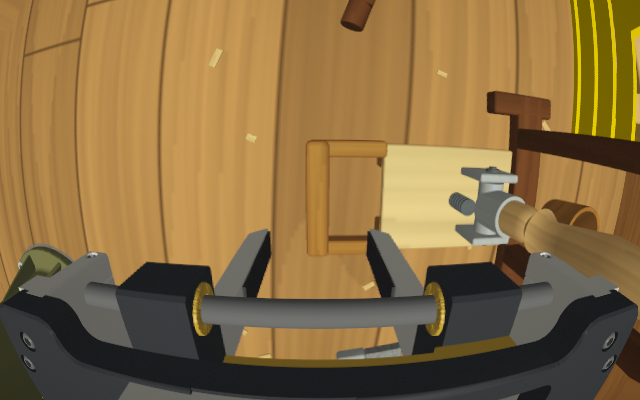

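```bash
cat >> h.py <<'E'
def wray(c,u,v,Tt):
    x=(u-c["cx"])/c["fx"]; y=(v-c["cy"])/c["fy"]; r=np.hypot(x,y)
    d=np.array([np.sin(r)*x/r,np.sin(r)*y/r,np.cos(r)])
    M=Tt@np.array(c["tool_from_camera"]); return M[:3,3],M[:3,:3]@d
def wplane(c,u,v,z,Tt):
    o,d=wray(c,u,v,Tt); return o+d*(z-o[2])/d[2]
E
python3 - <<'E'
from h import *
Tt=cur(); c=vision.camera("wrist")
img=c["color"]
cv2.imwrite("pics/w2.png",cv2.resize(img[120:270,290:530],None,fx=3.3,fy=3.3,interpolation=cv2.INTER_CUBIC))
for u,v,z in [(306,142,53),(328,142,53),(307,255,53),(329,255,53),(387,144,40),(384,246,40),(512,152,40)]:
    print(u,v,wplane(c,u,v,z,Tt).round(1))
E
```

```text
306 142 [426.6 295.5  53. ]
328 142 [446.6 296.7  53. ]
307 255 [433.5 184.7  53. ]
329 255 [455.4 186.1  53. ]
387 144 [504.4 298.7  40. ]
384 246 [513.3 193.4  40. ]
512 152 [650.8 306.7  40. ]
```

View pics/w2.png

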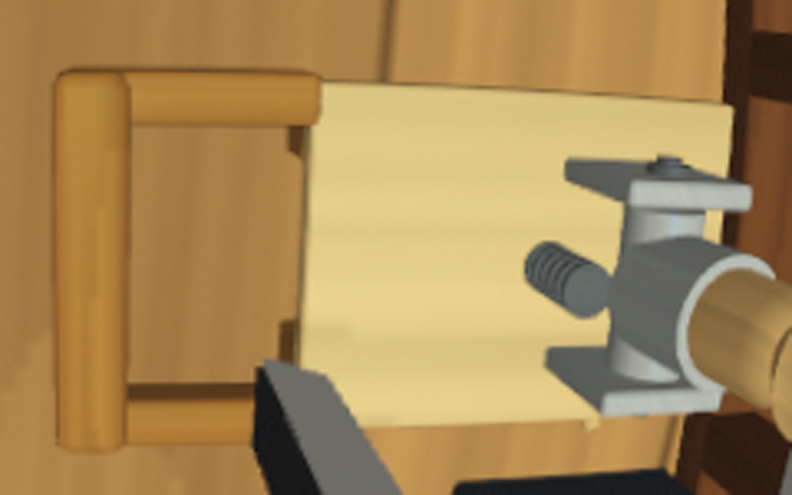

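```bash
python3 -m jog '[[0.08,0.02,1.4,0,0,0,64],[0,0,1.4,0,0,0,64],[0,0,1.4,0,0,0,64],[0,0,1.4,0,0,0,64],[0,0,1.4,0,0,0,64],[0,0,1.4,0,0,0,64],[0,0,1.4,0,0,0,64],[0,0,1.2,0,0,0,64]]'
python3 - <<'E'
from h import *
s=monitor.read_state();print(s["eef_pos"],s["eef_rot"])
for n in ["wrist","side"]:
    c=vision.camera(n);cv2.imwrite(f"pics/{n}3.png",c["color"])
E
```

```text
clock: 2.95
eef_pos: [440.1, 241.5, 20.6]
eef_rot: [-3.141, 0.0, 1.636]
wrist_force: [0.7, 0.3, 1.4]
finger_gap: 60.3
[440.10130968 241.54668266  20.61314759] [-3.14144176e+00  3.84820279e-06  1.63578928e+00]
```

View pics/wrist3.png

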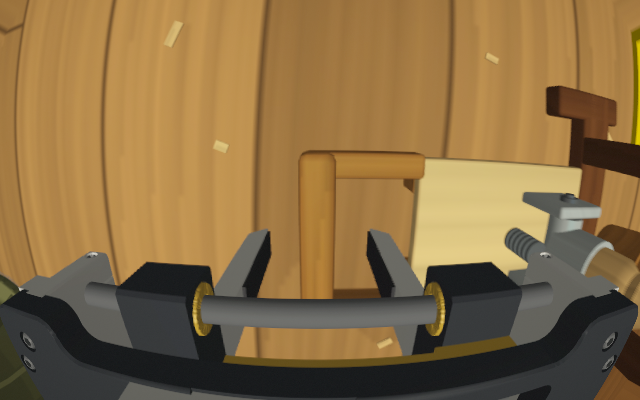

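View pics/side3.png

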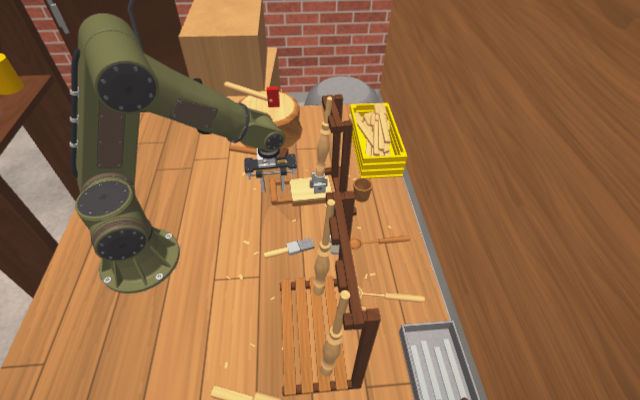

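```bash
python3 -m jog '[[0,0,0,0,0,0,15],[0,0,0,0,0,0,10],[0,0,0,0,0,0,0],[0,0,0,0,0,0,0],[0,0,0,0,0,0,0]]' 45
python3 - <<'E'
from h import *
s=monitor.read_state();print(s["eef_pos"],s["eef_rot"],s["wrist_force"],s["moment"],s["finger_gap"])
c=vision.camera("top");cv2.imwrite("pics/top4.png",c["color"])
cs=vision.camera("side");cv2.imwrite("pics/side4.png",cs["color"])
f=np.array([440+140*np.cos(.066),240.9+140*np.sin(.066),0]);yaw=.066
ex=np.array([np.cos(yaw),np.sin(yaw),0]);
h=f+30*ex+[0,0,70]; th=.09
tip=h+355*(np.sin(th)*ex+np.array([0,0,np.cos(th)]))
print("hinge",h,"tip",tip)
for k,cc in (("top",c),("side",cs)):
    u,v=proj(cc,tip); print(k,u,v)
    i,j=int(round(u)),int(round(v))
    cv2.imwrite(f"pics/{k}4c.png",cv2.resize(cc["color"][j-20:j+60,i-40:i+40],None,fx=6,fy=6,interpolation=cv2.INTER_NEAREST))
    print(cc["color"][j-3:j+4,i-4:i+5,1])
E
```

```text
clock: 3.55
eef_pos: [440.4, 240.7, 21.6]
eef_rot: [-3.142, -0.0, 1.634]
wrist_force: [-7.9, -0.2, 5.5]
finger_gap: 23.2
[440.38023458 240.70506006  21.55548994] [-3.14155053e+00 -5.59697295e-05  1.63378678e+00] [-7.94729705 -0.18005746  5.50748759] [-0.16936739  1.59371575 -0.02556828] 23.216023968577357
hinge [609.62987438 252.11185605  70.        ] tip [641.46729138 254.21618194 423.56322022]
top 229.97904320967865 171.9103611245548
[[ 57  54  49  50  66  62  46  55  55]
 [ 55  50  81 127 141 138 112  58  54]
 [ 51  70 135 179 183 186 173 107  50]
 [ 48 105 173 176 178 190 188 147  55]
 [ 24 106 177 179 184 188 182 141  66]
 [  7  71 150 185 193 188 166 109  70]
 [ 11  10  85 150 169 154 121  79  77]]
side 329.66965369029987 97.0295907447198
[[150 138 140 140 135 135 143 156 145]
 [121  95 100  99  91  92 107 126 108]
 [ 75  81 120 137 131  91  76  70  70]
 [ 87 145 191 201 193 158  75  70  71]
 [103 177 217 218 217 195  83  74  65]
 [ 98 150 183 195 192 165  87  73  52]
 [ 98 126 135 142 138 121  82  72  54]]
```

View pics/top4c.png

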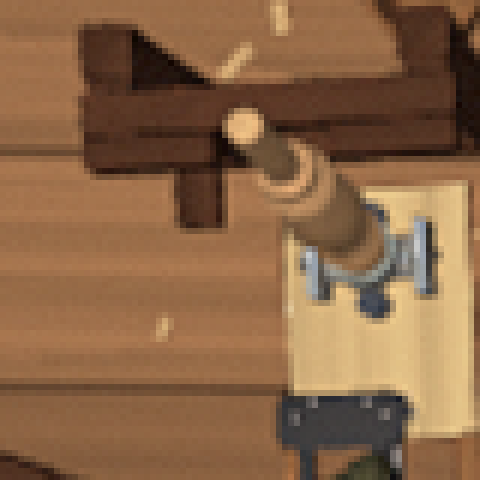

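View pics/side4c.png

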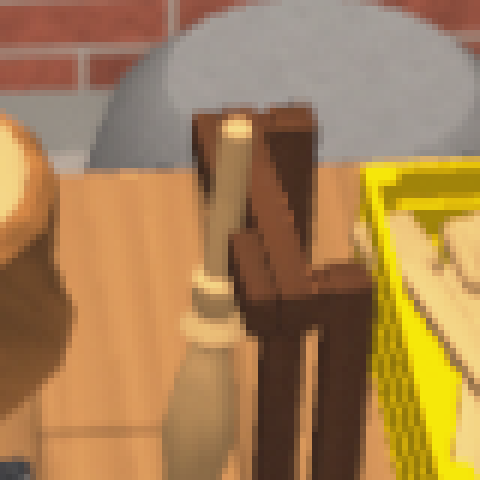

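```bash
cat > bal.py <<'E'
# usage: bal.py look 'ROWS(just driven)' | plan in same run: bal.py ROWS --next '[[dx_mm,...]]' --goal g
from h import *
import json,sys,os
from scipy.optimize import minimize_scalar
A,B,C,G=3.96,44.55,0.5,4.94; HZ=0.049
T0=T([440.4,240.7,21.6],[np.pi,0,1.634]); F0=T([440.4+140*np.cos(.066),240.7+140*np.sin(.066),0],[0,0,.066])
REL=np.linalg.inv(T0)@F0
def foot(): return cur()@REL
def pitch(F): return float(np.arcsin(-F[2,0]))
def hinge(F): return (F@[30,0,70,1])[:3]
def tip(F,th,L=355):
    h=hinge(F); ex=F[:3,0].copy(); ex[2]=0; ex/=np.linalg.norm(ex)
    return h+L*(np.sin(th)*ex+np.array([0,0,np.cos(th)]))
def disc(c,F,guess,win=14,thr=140):
    u,v=proj(c,tip(F,guess)); i,j=int(round(u)),int(round(v)); y0,x0=max(j-win,0),max(i-win,0)
    g=c["color"][y0:j+win+1,x0:i+win+1].astype(np.uint8)
    m=(g[:,:,1]>thr).astype(np.uint8)
    n,l,st,ce=cv2.connectedComponentsWithStats(m,connectivity=4)
    best=None
    for k in range(1,n):
        if 12<=st[k,4]<=90:
            d=np.hypot(ce[k,0]+x0-u,ce[k,1]+y0-v)
            if best is None or d<best[0]: best=(d,k)
    if best is None: return None
    k=best[1]; w=np.where(l==k,g[:,:,1].astype(float)-100,0); yy,xx=np.mgrid[:g.shape[0],:g.shape[1]]
    return np.array([(w*xx).sum()/w.sum()+x0,(w*yy).sum()/w.sum()+y0]),int(st[k,4])
def theta(c,F,guess):
    r=disc(c,F,guess)
    if r is None: return None
    q,n=r
    s=minimize_scalar(lambda t:((proj(c,tip(F,t))-q)**2).sum(),bounds=(-.45,.45),method="bounded")
    return s.x,np.sqrt(s.fun),q,n
def step(x,ph0,ph1,vin,vout,dt):
    """linear-phi row; hinge velocity jump at start; x=[th,om,d]"""
    th,om,d=x; n=max(1,int(round(dt/.005))); h=dt/n; pr=(ph1-ph0)/dt
    om=om-G*(vout-vin)
    for k in range(n):
        ph=ph0+(ph1-ph0)*(k+.5)/n
        om+=h*(A*th+B*ph-C*(om-pr)+d); th+=h*om
    return np.array([th,om,d])
def run(x,ph,vprev,dphs,dxs,dts):
    """dphs rad per row, dxs tcp mm along foot x per row"""
    out=[]
    for a,b,dt in zip(dphs,dxs,dts):
        v=b/1000/dt+HZ*a/dt
        x=step(x,ph,ph+a,vprev,v,dt); ph+=a; vprev=v; out.append(x)
    return x,ph,vprev,out
def plan(x,ph,vprev,dxs,goal=0.,N=16,wphi=.3,wd=2.):
    dxs=list(dxs)+[0]*(N-len(dxs)); dts=[.1]*N
    def res(u):
        _,_,_,o=run(x,ph,vprev,u,dxs,dts); o=np.array(o); p=ph+np.cumsum(u)
        return np.r_[(o[:,0]-goal),.35*o[:,1],wphi*p,wd*np.array(u),3*(o[-1,0]-goal),1.5*o[-1,1]]
    r0=res(np.zeros(N)); J=np.array([(res(e)-r0) for e in np.eye(N)*1.]).T
    u=np.linalg.lstsq(J,-r0,rcond=None)[0]
    _,_,_,o=run(x,ph,vprev,u,dxs,dts); return u,np.array(o)
E
python3 - <<'E'
from bal import *
import pickle
cams=pickle.load(open("cams.pkl","rb"))
F=F0
for n in ("top","side"):
    c=dict(cams[n]); c["color"]=cv2.imread(f"pics/{n}4.png")
    print(n,theta(c,F,.09))
u,o=plan(np.array([.09,0,0]),0,0,[0]*4); print(u.round(4)); print(o[:,:2].round(3).tolist())
E
```

```text
top (np.float64(0.0826106946826927), np.float64(0.20369448109238628), array([230.28516484, 172.73131868]), 25)
side (np.float64(0.08358584488318659), np.float64(0.9999196122946787), array([329.07692308,  98.06049291]), 16)
[-0.0281  0.0059  0.0111  0.0077  0.0038  0.0013  0.0001 -0.0003 -0.0004
 -0.0003 -0.0002 -0.0001 -0.      0.0002  0.0005  0.0004]
[[0.096, 0.025], [0.086, -0.125], [0.07, -0.167], [0.054, -0.155], [0.041, -0.124], [0.03, -0.094], [0.023, -0.069], [0.017, -0.05], [0.012, -0.037], [0.009, -0.028], [0.007, -0.021], [0.005, -0.017], [0.003, -0.013], [0.002, -0.01], [0.001, -0.006], [0.001, -0.0]]
```

```bash
cat > est.py <<'E'
import argparse
from bal import *
p=argparse.ArgumentParser(); p.add_argument("rows"); p.add_argument("--dx",default="[]"); p.add_argument("--goal",type=float,default=0.)
p.add_argument("--init",type=float); p.add_argument("--side",action="store_true"); p.add_argument("--pic"); p.add_argument("--n",type=int,default=5); p.add_argument("--cont",action="store_true")
a=p.parse_args(); rw=json.loads(a.rows)
s=monitor.read_state(); F=cur()@REL; phm=pitch(F)
if a.init is not None or not os.path.exists("kf.json"):
    x=np.array([a.init,0,0.]); P=np.diag([.01,.02,.25])**2; ph=phm
else:
    k=json.load(open("kf.json")); x=np.array(k["x"]); P=np.array(k["P"]); ph=k["ph"]
    dph=np.array([r[3] for r in rw]); dx=[r[1]*10 for r in rw]; 
    corr=(phm-ph-dph.sum())/max(len(rw),1); dts=[.1]*len(rw)
    f=lambda y:run(y,ph,0.,dph+corr,dx,dts)[0]
    x1=f(x); J=np.array([f(x+e)-x1 for e in np.eye(3)]).T
    n=max(len(rw),1); P=J@P@J.T+np.diag([.001,.012,.02])**2*n; x=x1; ph=phm
c=vision.camera("top"); th=theta(c,F,x[0]); zs=[]
pred=x.copy()
if th is not None and th[1]<3:
    H=np.array([[1,0,0.]]); S=P[0,0]+.0025**2; K=P[:,0]/S; x=x+K*(th[0]-x[0]); P=P-np.outer(K,P[0])
    zs.append(round(th[0],4))
ts=None
if a.side:
    cs=vision.camera("side"); ts=theta(cs,F,x[0])
vl=(rw[-1][1]/10/.1*.1 if rw else 0)  # m/s approx: cm per .1s ->0.1 m/s per cm
vl=(rw[-1][1]*.1+HZ*rw[-1][3]/.1) if rw else 0.
f2=lambda y:step(y,ph,ph,vl if rw else 0,0.,.05+(.05 if a.side else 0))
x2=f2(x); J=np.array([f2(x+e)-x2 for e in np.eye(3)]).T; P=J@P@J.T
json.dump(dict(x=x2.tolist(),P=P.tolist(),ph=ph),open("kf.json","w"))
h=hinge(F)
print("t %.2f foot"%s["clock"],F[:3,3].round(1),"yaw %.4f phi %.4f roll %.4f"%(np.arctan2(F[1,0],F[0,0]),ph,np.arcsin(F[2,1])),"F",s["wrist_force"].round(1))
print("meas",th and (round(th[0],4),round(th[1],2),th[2].round(1).tolist(),th[3]),"side",ts and (round(ts[0],4),round(ts[1],2)),"pred %.4f"%pred[0],"est th %.4f om %.4f d %.3f"%tuple(x2))
if a.pic: cv2.imwrite("pics/%s.png"%a.pic,c["color"])
u,o=plan(x2,ph,0.,json.loads(a.dx),goal=a.goal)
print("dphi",u[:a.n].round(4).tolist(),"th",o[:a.n+3,0].round(3).tolist())
E
python3 -m jog '[[0,0,-0.6,0,0,0,0],[0,0,-0.6,0,0,0,0]]' ; python3 est.py '[]' --init 0.083 --side --pic t5
```

```text
clock: 3.85
eef_pos: [440.0, 240.5, 33.3]
eef_rot: [-3.14, 0.0, 1.634]
wrist_force: [1.3, 0.6, -5.1]
finger_gap: 21.4
t 3.85 foot [579.7 249.6  11.5] yaw 0.0657 phi 0.0012 roll -0.0005 F [ 1.3  0.6 -5.1]
meas (np.float64(0.0809), np.float64(0.74), [230.0, 172.5], 24) side (np.float64(0.0834), np.float64(3.56)) pred 0.0830 est th 0.0829 om 0.0368 d 0.000
dphi [-0.0318, 0.006, 0.012, 0.0085, 0.0042] th [0.093, 0.085, 0.07, 0.055, 0.041, 0.031, 0.023, 0.017]
```

Run:
```python
from bal import *
s=monitor.read_state();print(s["wrist_force"],s["moment"])
c=vision.camera("side"); cv2.imwrite("pics/s6.png",cv2.resize(c["color"][85:215,240:380],None,fx=4.5,fy=4.5,interpolation=cv2.INTER_CUBIC))
F=foot(); 
for q in [(-75,-55,40),(75,-55,40),(-75,-55,0),(75,-55,0),(-140,-58,53)]:
    print(q,((proj(c,(F@[*q,1])[:3])+.5-[240,85])*4.5).round(0))
print(disc(c,F,.083),proj(c,tip(F,.083)))
c=vision.camera("wrist"); cv2.imwrite("pics/w6.png",c["color"])
```

```text
[-1.98742631 -0.60710646 -4.15708905] [-0.08696383  0.76429208 -0.05319044]
(-75, -55, 40) [236. 508.]
(75, -55, 40) [420. 489.]
(-75, -55, 0) [239. 541.]
(75, -55, 0) [418. 522.]
(-140, -58, 53) [155. 508.]
(array([329.07920792,  97.37928408]), 16) [329.07104686  93.68140972]
```

View pics/s6.png

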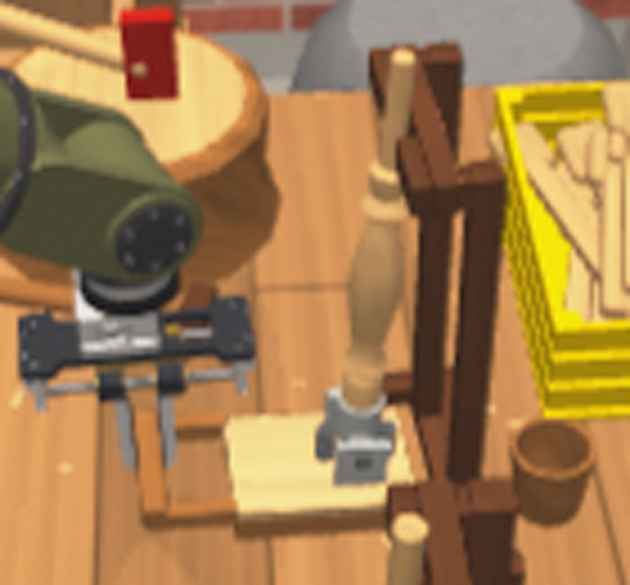

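View pics/w6.png

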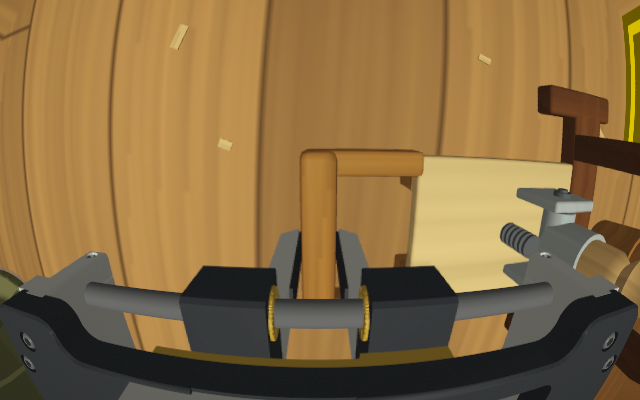

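```bash
python3 -m jog '[[0,0,0.6,0,0,0,0],[0,0,0.6,0,0,0,0],[0,0,0,0,0,0,0],[0,0,0,0,0,0,0],[0,0,0,0,0,0,0],[0,0,0,0,0,0,0]]' 60
python3 - <<'E'
from bal import *
s=monitor.read_state();print(s["eef_pos"],s["eef_rot"],s["wrist_force"],s["moment"],s["finger_gap"])
E
python3 -m jog '[[0,0,-0.3,0,0,0,0],[0,0,-0.3,0,0,0,0],[0,0,-0.3,0,0,0,0],[0,0,-0.3,0,0,0,0],[0,0,0,0,0,0,0]]'
python3 - <<'E'
from bal import *
s=monitor.read_state();print(s["eef_pos"],s["wrist_force"],s["moment"])
c=vision.camera("side"); cv2.imwrite("pics/s7.png",cv2.resize(c["color"][85:215,240:380],None,fx=4.5,fy=4.5,interpolation=cv2.INTER_CUBIC))
F=foot(); 
for q in [(-75,-55,40),(75,-55,40),(-75,-55,0),(75,-55,0),(-140,-58,53)]:
    print(q,((proj(c,(F@[*q,1])[:3])+.5-[240,85])*4.5).round(0))
print(disc(c,F,.083),proj(c,tip(F,.083)))
E
```

```text
clock: 4.65
eef_pos: [440.5, 241.0, 21.4]
eef_rot: [3.141, -0.0, 1.634]
wrist_force: [-4.1, 2.6, 3.4]
finger_gap: 20.8
[440.51672712 240.96923279  21.3600625 ] [ 3.14126027e+00 -4.00090243e-04  1.63399834e+00] [-4.11653784  2.55666226  3.43243675] [0.35197862 1.06241418 0.20201489] 20.803026662630536
clock: 5.15
eef_pos: [440.3, 240.6, 33.5]
eef_rot: [-3.141, 0.0, 1.634]
wrist_force: [0.2, 0.0, -7.4]
finger_gap: 20.9
[440.25225295 240.59002479  33.46077406] [ 0.15242137  0.03989091 -7.43772142] [-0.18752092  1.05193731  0.02220017]
(-75, -55, 40) [236. 508.]
(75, -55, 40) [420. 489.]
(-75, -55, 0) [239. 541.]
(75, -55, 0) [418. 522.]
(-140, -58, 53) [155. 508.]
(array([329.09748667,  97.41051028]), 16) [329.06386177  93.75922437]
```

View pics/s7.png

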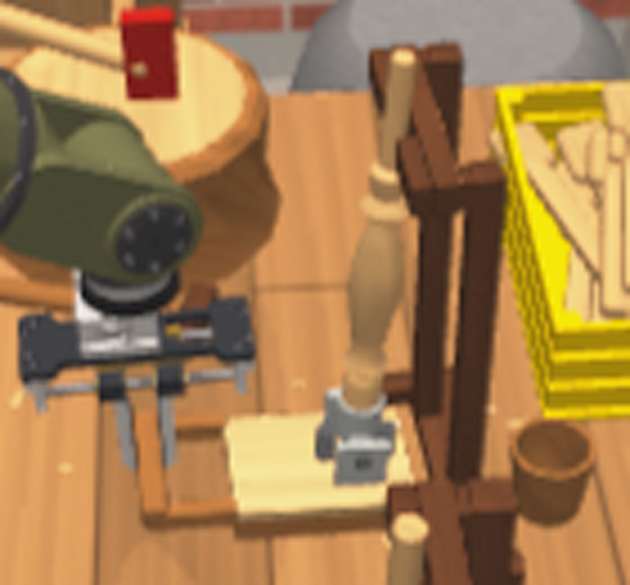

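```bash
python3 -m jog '[[0,0,-0.3,0,0,0,0],[0,0,-0.3,0,0,0,0],[0,0,0,0,0,0,0]]'
python3 - <<'E'
from bal import *
s=monitor.read_state();print(s["eef_pos"],s["wrist_force"],s["moment"])
c=vision.camera("side"); cv2.imwrite("pics/s8.png",cv2.resize(c["color"][155:215,270:350],None,fx=9,fy=9,interpolation=cv2.INTER_CUBIC))
F=foot(); 
for q in [(-75,-55,40),(75,-55,40),(-75,55,40),(75,55,40),(-140,-58,53),(-140,58,53)]:
    print(q,((proj(c,(F@[*q,1])[:3])+.5-[270,155])*9).round(0))
print(disc(c,F,.083),proj(c,tip(F,.083)))
E
```

```text
clock: 5.5
eef_pos: [440.5, 240.8, 39.8]
eef_rot: [3.141, -0.0, 1.634]
wrist_force: [0.4, -0.8, -5.9]
finger_gap: 20.7
[440.52622877 240.76318871  39.76710784] [ 0.43743904 -0.84781544 -5.86899252] [-0.17060734  0.8529647  -0.09521411]
(-75, -55, 40) [203. 375.]
(75, -55, 40) [570. 337.]
(-75, 55, 40) [176. 186.]
(75, 55, 40) [526. 152.]
(-140, -58, 53) [ 39. 376.]
(-140, 58, 53) [ 19. 174.]
(array([329.19652723,  96.92186267]), 15) [329.19466412  91.88268984]
```

View pics/s8.png

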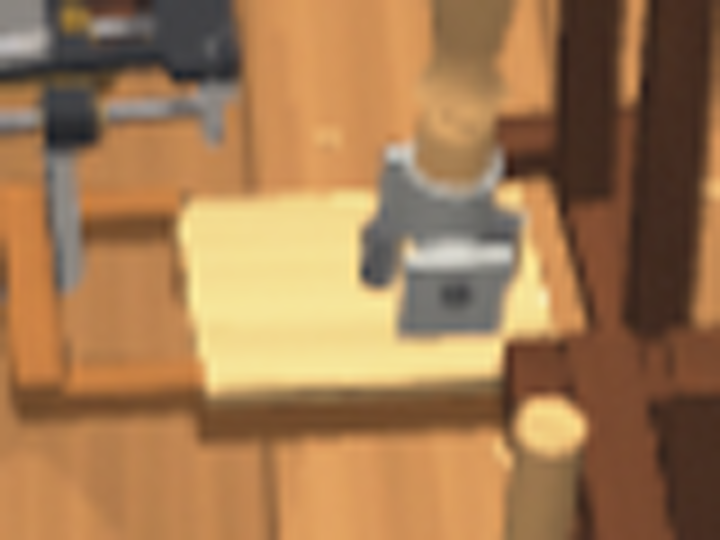

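```bash
cat >> bal.py <<'E'
def wproj(c,p,Tt):
    M=Tt@np.array(c["tool_from_camera"]); q=M[:3,:3].T@(np.asarray(p)-M[:3,3]); a=np.arctan2(np.hypot(q[0],q[1]),q[2]); n=np.hypot(q[0],q[1])
    return np.array([c["fx"]*a*q[0]/n+c["cx"],c["fy"]*a*q[1]/n+c["cy"]])
def pitched(F,d):
    "foot turned by d about the bar"
    Q=np.eye(4); Q[:3,:3]=R.from_rotvec([0,d,0]).as_matrix(); a=np.array([-140,0,40.]); Q[:3,3]=a-Q[:3,:3]@a
    return F@Q
E
python3 - <<'E'
from bal import *
Tt=cur(); F=Tt@REL; c=vision.camera("wrist"); cv2.imwrite("pics/w9.png",cv2.resize(c["color"][130:330,290:610],None,fx=2.5,fy=2.5,interpolation=cv2.INTER_CUBIC))
cv2.imwrite("pics/w9f.png",c["color"])
for d in (0,.03,.06):
    G_=pitched(F,d)
    print(d,[((wproj(c,(G_@[*q,1])[:3],Tt)+.5-[290,130])*2.5).round(0).tolist() for q in [(-75,55,40),(75,55,40),(-75,-55,40),(-151,58,53),(-129,58,53)]])
E
```

```text
0 [[327.0, 59.0], [733.0, 85.0], [291.0, 441.0], [17.0, 48.0], [115.0, 47.0]]
0.03 [[324.0, 58.0], [720.0, 82.0], [290.0, 438.0], [19.0, 48.0], [117.0, 47.0]]
0.06 [[322.0, 58.0], [707.0, 80.0], [288.0, 434.0], [21.0, 48.0], [119.0, 47.0]]
```

View pics/w9.png

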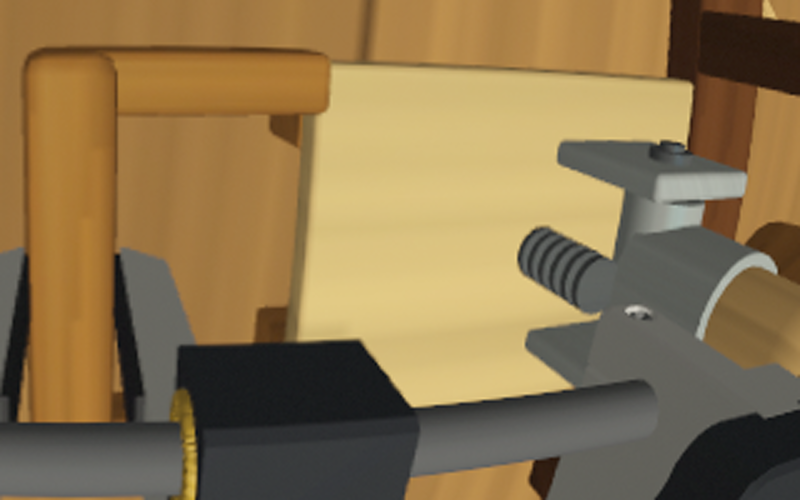

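```bash
python3 -m jog '[[0,0,0,-0.02,0,0,0],[0,0,0,-0.02,0,0,0],[0,0,0,-0.02,0,0,0],[0,0,0,0,0,0,0],[0,0,0,0,0,0,0]]' 60
cat > sag.py <<'E'
from bal import *
import sys
Tt=cur(); F=Tt@REL; c=vision.camera("wrist"); s=monitor.read_state()
cv2.imwrite("pics/%s.png"%sys.argv[1],cv2.resize(c["color"][130:330,290:610],None,fx=2.5,fy=2.5,interpolation=cv2.INTER_CUBIC))
print("t %.2f"%s["clock"],"pitch tool %.4f"%pitch(F),s["eef_pos"].round(1),s["wrist_force"].round(2),s["moment"].round(2),s["finger_gap"].round(2))
img=c["color"].astype(int)
m=((img[:,:,2]>200)&(img[:,:,1]>170)&(img[:,:,0]>90)&(img[:,:,0]<170)).astype(np.uint8)*255
m=cv2.morphologyEx(m,cv2.MORPH_OPEN,np.ones((3,3)))
m[:, :400]=0
# far end: rightmost board pixels in rows just under top-edge
for d in (0,.03,.06,.09,.12):
    print(d,wproj(c,(pitched(F,d)@[75,55,40,1])[:3],Tt).round(1))
rowsx=[(y,int(np.flatnonzero(m[y]).max())) for y in range(158,185,2) if m[y].any()]
print(rowsx)
E
python3 sag.py w10
```

```text
clock: 6.1
eef_pos: [440.2, 240.8, 39.6]
eef_rot: [3.082, -0.0, 1.634]
wrist_force: [-3.1, -0.0, -2.4]
finger_gap: 20.5Traceback (most recent call last):
  File "sag.py", line 5, in <module>
    print("t %.2f"%s["clock"],"pitch tool %.4f"%pitch(F),s["eef_pos"].round(1),s["wrist_force"].round(2),s["moment"].round(2),s["finger_gap"].round(2))
                                                                                                                              ^^^^^^^^^^^^^^^^^^^^^
AttributeError: 'float' object has no attribute 'round'
```

View pics/w10.png

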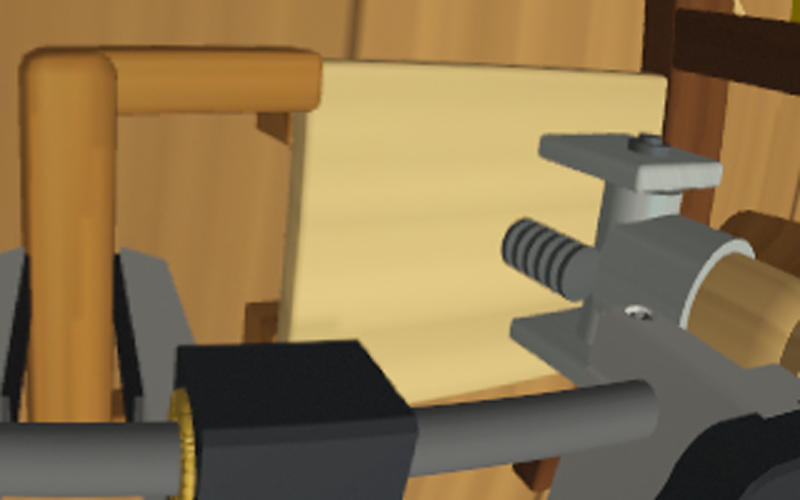

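Run:
```python
import cv2
a=cv2.imread("pics/wrist3.png")
cv2.imwrite("pics/w3z.png",cv2.resize(a[130:330,290:610],None,fx=2.5,fy=2.5,interpolation=cv2.INTER_CUBIC))
from cell import monitor
s=monitor.read_state(); print(s["clock"],s["moment"],s["wrist_force"])
```

```text
6.15 [-0.18297652  0.9559558  -0.01823177] [-3.75633461  0.50572007 -1.79234654]
```

View pics/w3z.png

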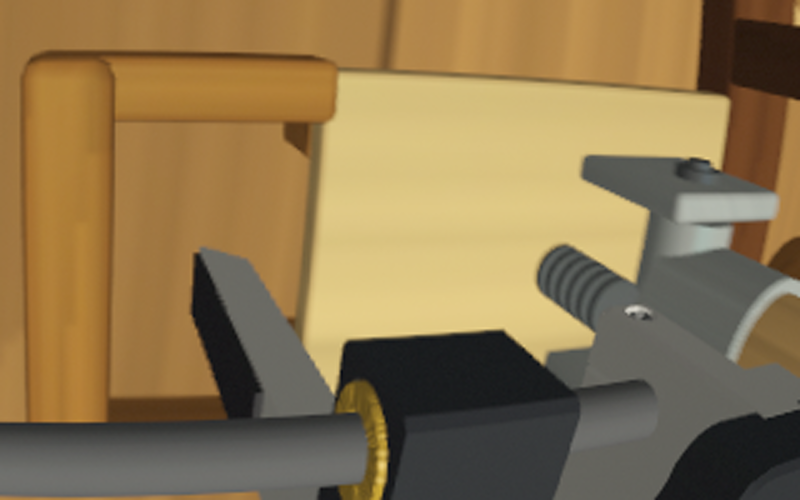

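```bash
sed -i 's/s\["finger_gap"\].round(2)/round(float(s["finger_gap"]),2)/' sag.py; for i in 1 2 3; do python3 -m jog '[[0,0,0,0,0,0,0]]' 60; done; python3 sag.py w11
python3 - <<'E'
from bal import *
c=vision.camera("side"); cv2.imwrite("pics/s11.png",cv2.resize(c["color"][85:215,240:380],None,fx=4.5,fy=4.5,interpolation=cv2.INTER_CUBIC))
E
```

```text
clock: 6.25
eef_pos: [440.4, 240.8, 39.5]
eef_rot: [3.082, -0.0, 1.634]
wrist_force: [-2.7, 0.0, -3.4]
finger_gap: 20.7
clock: 6.35
eef_pos: [440.4, 240.7, 39.4]
eef_rot: [3.082, -0.0, 1.634]
wrist_force: [-3.3, -0.2, -2.8]
finger_gap: 20.6
clock: 6.45
eef_pos: [440.4, 240.7, 39.4]
eef_rot: [3.082, -0.0, 1.634]
wrist_force: [-3.6, -0.6, -2.0]
finger_gap: 20.4
t 6.50 pitch tool -0.0599 [440.4 240.7  39.3] [-3.85 -0.28 -2.97] [-0.14  1.   -0.07] 20.69
0 [582.9 163.6]
0.03 [577.6 162.5]
0.06 [572.4 161.3]
0.09 [567.2 160.2]
0.12 [562.  159.2]
[(158, 495), (160, 533), (162, 555), (164, 555), (166, 555), (168, 555), (170, 555), (172, 555), (174, 554), (176, 554), (178, 554), (180, 554), (182, 553), (184, 505)]
```

View pics/s11.png

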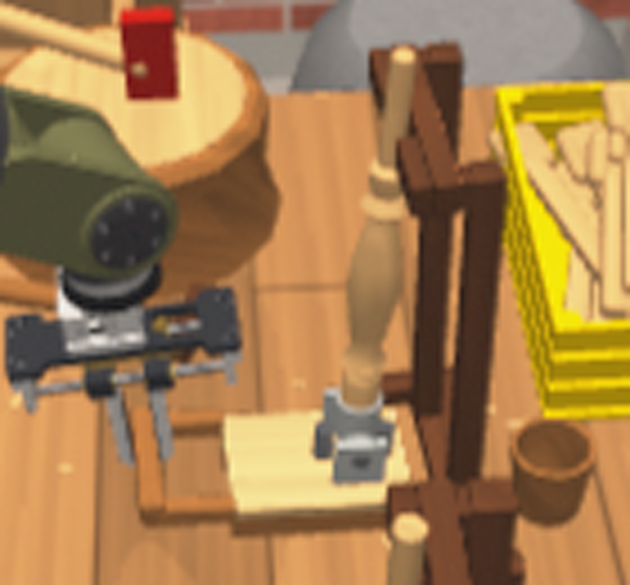

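```bash
python3 -m jog '[[0,0,0,0.03,0,0,0],[0,0,0,0.03,0,0,0],[0,0,0.6,0,0,0,0],[0,0,0.6,0,0,0,0],[0,0,0.58,0,0,0,0],[0,0,0,0,0,0,0]]' 60; python3 -m jog '[[0,0,0,0,0,0,40],[0,0,0,0,0,0,40],[0,0,0,0,0,0,40]]'; python3 sag.py w12;  python3 - <<'E'
from bal import *
s=monitor.read_state(); print(s["eef_pos"],s["eef_rot"])
c=vision.camera("top"); print(theta(c,F0,.085))
E
```

```text
clock: 7.15
eef_pos: [440.9, 240.8, 21.6]
eef_rot: [3.141, -0.0, 1.634]
wrist_force: [-0.9, 0.6, -3.7]
finger_gap: 20.6
clock: 7.45
eef_pos: [440.9, 240.8, 21.9]
eef_rot: [3.14, -0.0, 1.634]
wrist_force: [-0.3, 0.2, 0.6]
finger_gap: 37.1
t 7.50 pitch tool -0.0012 [440.8 240.8  21.9] [-0.82 -0.36 -0.59] [-0.08  0.07 -0.02] 37.31
0 [582.8 163.6]
0.03 [577.6 162.5]
0.06 [572.4 161.3]
0.09 [567.2 160.2]
0.12 [562.  159.2]
[(158, 442), (160, 482), (162, 515), (164, 543), (166, 567), (168, 580), (170, 580), (172, 580), (174, 580), (176, 580), (178, 579), (180, 579), (182, 579), (184, 579)]
[440.80310434 240.7737067   21.86002697] [ 3.14067347e+00 -2.43515969e-04  1.63377225e+00]
(np.float64(0.08208670559783308), np.float64(0.11918968487242414), array([229.9640045 , 172.80821147]), 23)
```

View pics/w12.png

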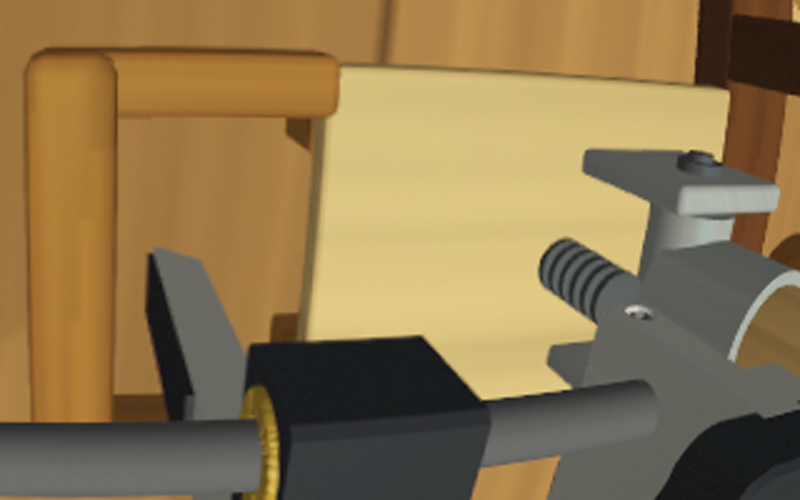

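```bash
python3 -m jog '[[0,0,0,0,0,0,20],[0,0,0,0,0,0,0],[0,0,0,0,0,0,0],[0,0,0,0,0,0,0],[0,0,0,0,0,0,0],[0,0,0,0,0,0,0],[0,0,0,0,0,0,0]]' 60; python3 sag.py w13 | sed -n '1p;$p'; python3 -m jog '[[0,0,-0.2,0,0,0,0],[0,0,-0.2,0,0,0,0]]'; python3 sag.py w14| sed -n '1p;$p'; python3 -m jog '[[0,0,-0.4,0,0,0,0],[0,0,-0.4,0,0,0,0]]';python3 sag.py w15| sed -n '1p;$p'
```

```text
clock: 8.25
eef_pos: [440.5, 240.7, 21.6]
eef_rot: [3.141, -0.0, 1.634]
wrist_force: [0.5, -0.9, -0.2]
finger_gap: 20.9
t 8.30 pitch tool -0.0002 [440.5 240.7  21.6] [ 1.53  1.03 -0.22] [-0.11 -0.26 -0.01] 20.93
[(158, 439), (160, 480), (162, 513), (164, 541), (166, 565), (168, 581), (170, 581), (172, 581), (174, 580), (176, 580), (178, 580), (180, 580), (182, 580), (184, 579)]
clock: 8.5
eef_pos: [440.1, 240.5, 25.3]
eef_rot: [-3.141, 0.0, 1.634]
wrist_force: [1.8, -0.2, -3.8]
finger_gap: 20.7
t 8.55 pitch tool 0.0010 [440.1 240.6  25.6] [ 1.35  0.55 -4.49] [-0.12  0.4  -0.06] 20.57
[(158, 441), (160, 485), (162, 519), (164, 547), (166, 570), (168, 578), (170, 578), (172, 578), (174, 578), (176, 577), (178, 577), (180, 577), (182, 577), (184, 576)]
clock: 8.75
eef_pos: [439.8, 240.5, 33.4]
eef_rot: [-3.14, 0.001, 1.634]
wrist_force: [1.7, 0.8, -5.2]
finger_gap: 20.9
t 8.80 pitch tool 0.0016 [440.2 240.7  34.2] [-0.36 -0.26 -4.55] [-0.17  0.92 -0.07] 20.57
[(158, 452), (160, 496), (162, 527), (164, 555), (166, 572), (168, 572), (170, 571), (172, 571), (174, 571), (176, 571), (178, 571), (180, 570), (182, 570), (184, 570)]
```

```bash
for i in 1 2 3 4; do python3 -m jog '[[0,0,0,0,0,0,0]]' 60 >/dev/null
python3 - <<'E'
from cell import monitor
s=monitor.read_state(); print(round(s["clock"],2),s["eef_pos"].round(1),s["wrist_force"].round(2),s["moment"].round(2),round(s["finger_gap"],2))
E
done; python3 -m jog '[[0,0,0,0,0,0,0],[0,0,0,0,0,0,0]]' 20 >/dev/null
python3 - <<'E'
from cell import monitor
s=monitor.read_state(); print(round(s["clock"],2),s["eef_pos"].round(1),s["wrist_force"].round(2),s["moment"].round(2),round(s["finger_gap"],2))
E
python3 -m jog '[[0,0,0,0,0,0,0],[0,0,0,0,0,0,0]]' 60 >/dev/null
python3 - <<'E'
from cell import monitor
s=monitor.read_state(); print(round(s["clock"],2),s["eef_pos"].round(1),s["wrist_force"].round(2),s["moment"].round(2),round(s["finger_gap"],2))
E
```

```text
8.9 [440.1 240.6  33.7] [-1.6  -1.19 -4.39] [-0.15  0.91 -0.06] 20.59
9.0 [440.1 240.6  33.4] [-2.24 -0.06 -4.98] [-0.16  0.95 -0.05] 20.71
9.1 [440.2 240.7  33.4] [-2.17 -0.94 -5.39] [-0.17  0.96 -0.03] 20.67
9.2 [440.2 240.7  33.4] [-2.41 -0.2  -4.76] [-0.19  1.01 -0.05] 21.07
9.4 [440.6 240.9  33.8] [-3.31  0.39 -1.47] [0.09 0.67 0.24] 21.36
9.6 [440.5 240.8  33.7] [-3.74  0.44 -0.67] [0.18 0.64 0.16] 21.09
```

```bash
python3 sag.py w16 | sed -n '1p;$p'
python3 - <<'E'
import cv2,numpy as np
a=cv2.imread("pics/w12.png");b=cv2.imread("pics/w16.png")
cv2.imwrite("pics/w1216.png",np.vstack([a[30:300],b[30:300]]))
E
```

```text
t 9.65 pitch tool -0.0004 [440.5 240.8  33.7] [-3.35  1.05 -2.24] [0.13 0.59 0.24] 20.77
[(158, 454), (160, 494), (162, 526), (164, 552), (166, 571), (168, 571), (170, 570), (172, 570), (174, 570), (176, 570), (178, 570), (180, 570), (182, 569), (184, 569)]
```

View pics/w1216.png

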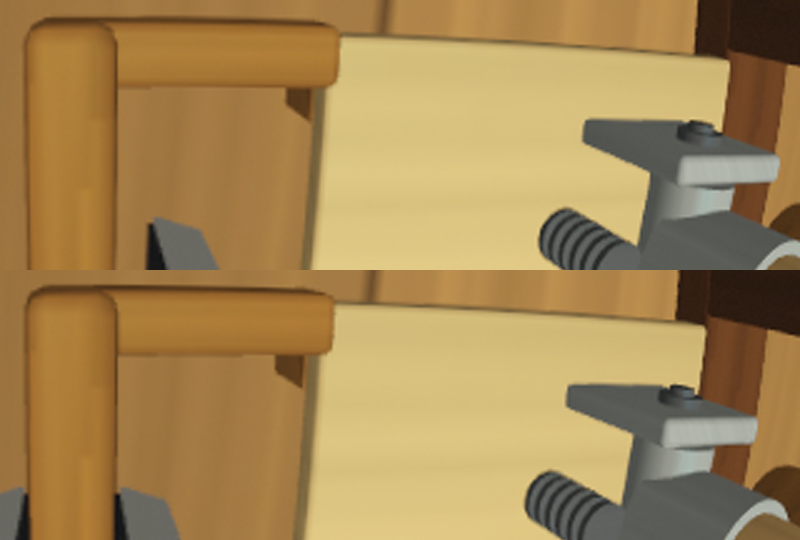

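Run:
```python
from bal import *
c=vision.camera("wrist"); Tt=np.eye(4)
for q in [(8,18.5,0),(-8,18.5,0),(8,18.5,-18.8),(8,18.5,-37),(8,-18.5,0),(8,31,0)]:
    print(q,((wproj(c,q,Tt)+.5-[290,130])*2.5).round(0))
```

```text
(8, 18.5, 0) [135. 220.]
(-8, 18.5, 0) [134. 274.]
(8, 18.5, -18.8) [141. 242.]
(8, 18.5, -37) [147. 267.]
(8, -18.5, 0) [  2. 220.]
(8, 31, 0) [180. 220.]
```

Run:
```python
from bal import *
import pickle
c=pickle.load(open("cams.pkl","rb"))["side"]
Tt=T([440.25,240.6,33.5],[np.pi,0,1.634])
for z in (0,-10,-18.8,-30,-40):
    print(z,[((proj(c,(Tt@[-8,y,z,1])[:3])+.5-[240,85])*4.5).round(0).tolist() for y in (-17,17)])
a=cv2.imread("pics/s7.png")
cv2.imwrite("pics/s7z.png",cv2.resize(a[300:540,0:260],None,fx=3,fy=2.4,interpolation=cv2.INTER_LINEAR))
```

```text
0 [[133.0, 492.0], [174.0, 488.0]]
-10 [[132.0, 483.0], [173.0, 479.0]]
-18.8 [[131.0, 476.0], [172.0, 472.0]]
-30 [[130.0, 467.0], [171.0, 462.0]]
-40 [[129.0, 458.0], [171.0, 454.0]]
```

View pics/s7z.png

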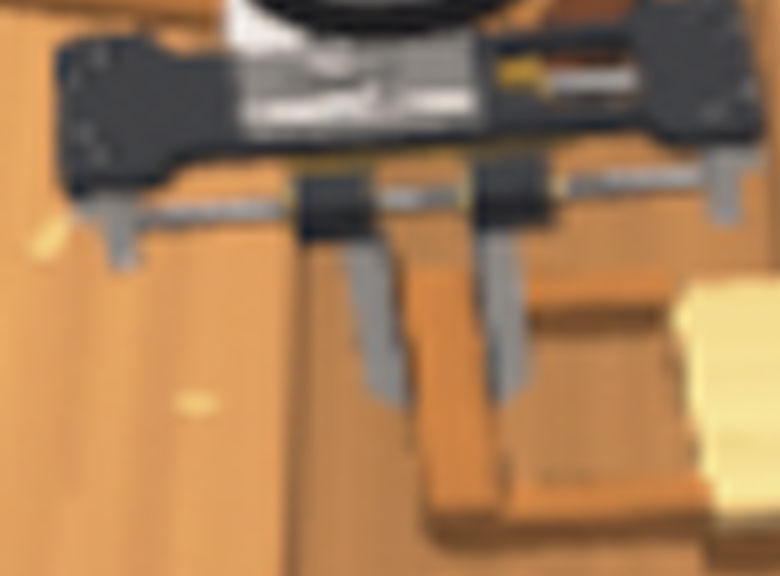

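```bash
python3 -m jog '[[0,0,0.6,0,0,0,0],[0,0,0.6,0,0,0,0],[0,0,0,0,0,0,45],[0,0,0,0,0,0,45],[0,0,0,0,0,0,45],[0,0,0.4,0,0,0,45],[0,0,0.4,0,0,0,45],[0,0,0.4,0,0,0,45]]' 60; python3 -m jog '[[0,0,0.3,0,0,0,45],[0,0,0.3,0,0,0,45],[0,0,0.3,0,0,0,45],[0,0,0,0,0,0,45]]'
python3 - <<'E'
from bal import *
s=monitor.read_state();print(s["eef_pos"],s["eef_rot"],s["wrist_force"])
c=vision.camera("side"); cv2.imwrite("pics/s17.png",cv2.resize(c["color"][150:210,240:310],None,fx=10,fy=10,interpolation=cv2.INTER_CUBIC))
Tt=cur()
for z in (0,-10,-18.8,-30,-40):
    print(z,[((proj(c,(Tt@[-8,y,z,1])[:3])+.5-[240,150])*10).round(0).tolist() for y in (-26,26)])
c=vision.camera("wrist"); cv2.imwrite("pics/w17.png",cv2.resize(c["color"][130:330,290:610],None,fx=2.5,fy=2.5,interpolation=cv2.INTER_CUBIC))
E
```

```text
clock: 10.5
eef_pos: [440.4, 240.6, 9.1]
eef_rot: [-3.141, 0.0, 1.634]
wrist_force: [-0.2, -0.1, -0.5]
finger_gap: 42.3
clock: 10.9
eef_pos: [440.2, 240.6, 0.1]
eef_rot: [-3.141, 0.0, 1.634]
wrist_force: [-0.9, 0.5, 1.1]
finger_gap: 42.2
[4.40235832e+02 2.40610339e+02 1.39741146e-01] [-3.14102222e+00  2.12586254e-04  1.63380436e+00] [-0.92301491  0.46244401  1.06120845]
0 [[279.0, 505.0], [417.0, 491.0]]
-10 [[277.0, 487.0], [415.0, 473.0]]
-18.8 [[275.0, 471.0], [414.0, 457.0]]
-30 [[272.0, 451.0], [412.0, 437.0]]
-40 [[270.0, 432.0], [410.0, 418.0]]
```

View pics/s17.png

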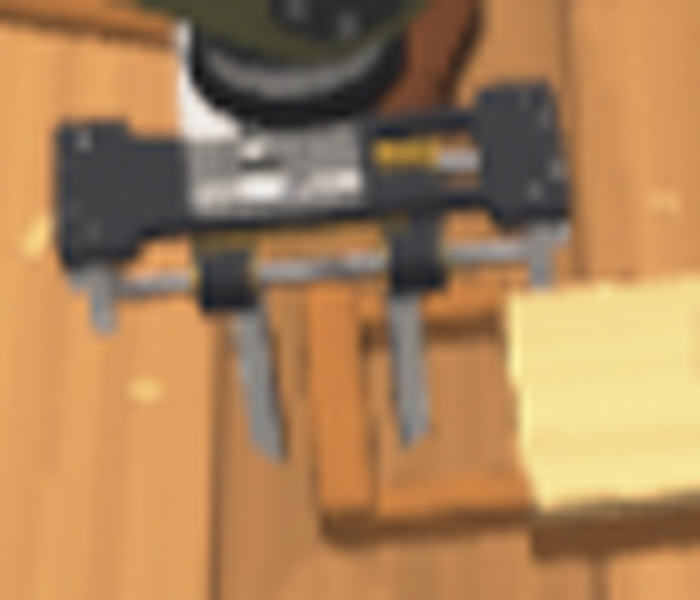

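View pics/w17.png

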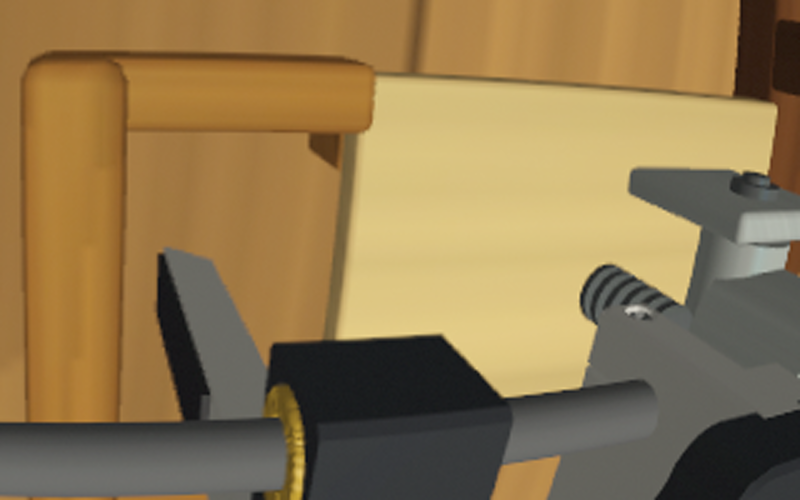

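```bash
python3 -m jog '[[0,0,0.2,0,0,0,45],[0,0,0.1,0,0,0,45],[0,0,0,0,0,0,0],[0,0,0,0,0,0,0],[0,0,0,0,0,0,0],[0,0,0,0,0,0,0],[0,0,0,0,0,0,0],[0,0,0,0,0,0,0]]' 60; python3 sag.py w18| sed -n '1p;$p';python3 -m jog '[[0,0,-0.2,0,0,0,0],[0,0,-0.2,0,0,0,0],[0,0,0,0,0,0,0]]'; python3 sag.py w19| sed -n '1p;$p'
```

```text
clock: 11.8
eef_pos: [440.5, 240.7, -2.4]
eef_rot: [3.141, -0.0, 1.634]
wrist_force: [0.1, -1.2, -0.9]
finger_gap: 21.4
t 11.85 pitch tool -0.0001 [440.5 240.7  -2.4] [ 0.6  -0.25  0.78] [-0.04 -0.04 -0.15] 21.83
[(164, 477), (166, 509), (168, 537), (170, 561), (172, 584), (174, 601), (176, 601), (178, 601), (180, 601), (182, 601), (184, 600)]
clock: 12.15
eef_pos: [439.7, 240.4, 1.2]
eef_rot: [-3.14, 0.001, 1.634]
wrist_force: [0.9, -0.0, -8.0]
finger_gap: 21.5
t 12.20 pitch tool 0.0019 [439.8 240.5   1.1] [ 0.63 -0.08 -7.64] [-0.1   1.14  0.  ] 21.82
[(164, 484), (166, 517), (168, 544), (170, 569), (172, 590), (174, 600), (176, 600), (178, 600), (180, 600), (182, 599), (184, 599)]
```

```bash
python3 - <<'E'
s=open("bal.py").read()
s=s.replace("T0=T([440.4,240.7,21.6],[np.pi,0,1.634])","T0=T([440.5,240.7,-2.4],[np.pi,0,1.634])").replace("HZ=0.049","HZ=0.073")
s=s.replace("REL=np.linalg.inv(T0)@F0","_Q=np.eye(4); _Q[:3,:3]=R.from_rotvec([0,.006,0]).as_matrix(); _a=np.array([-140,0,40.]); _Q[:3,3]=_a-_Q[:3,:3]@_a\nREL=np.linalg.inv(T0)@F0@_Q")
open("bal.py","w").write(s)
E
python3 -m jog '[[0,0,-0.4,0,0,0,0],[0,0,-0.4,0,0,0,0]]'; rm -f kf.json; python3 est.py '[]' --init 0.083 --side; python3 sag.py w20| sed -n '1p;$p'
```

```text
clock: 12.4
eef_pos: [440.2, 240.6, 9.6]
eef_rot: [-3.141, 0.0, 1.634]
wrist_force: [-0.2, 0.6, -7.7]
finger_gap: 21.9
t 12.40 foot [579.5 249.8  11.1] yaw 0.0658 phi 0.0068 roll -0.0003 F [-0.2  0.6 -7.7]
meas (np.float64(0.0857), np.float64(0.04), [229.3, 171.8], 24) side (np.float64(-0.0236), np.float64(12.51)) pred 0.0830 est th 0.0889 om 0.0631 d 0.000
dphi [-0.0417, 0.005, 0.0131, 0.0099, 0.0055] th [0.109, 0.103, 0.086, 0.068, 0.051, 0.039, 0.029, 0.021]
t 12.55 pitch tool 0.0051 [440.6 240.8   9.9] [ 0.09 -0.76 -7.12] [-0.1   1.12 -0.03] 21.86
[(164, 484), (166, 516), (168, 544), (170, 568), (172, 590), (174, 600), (176, 600), (178, 600), (180, 600), (182, 599), (184, 599)]
```

```bash
python3 - <<'E'
s=open("bal.py").read()
s=s.replace("def run(x,ph,vprev,dphs,dxs,dts):","def run(x,ph,vprev,dphs,dxs,dts,HZ=HZ):").replace("run(x,ph,vprev,u,dxs,dts)","run(x,ph,vprev,u,dxs,dts,0.)")
open("bal.py","w").write(s)
s=open("est.py").read()
s=s.replace('print("dphi",','dd=(json.loads(a.dx)+[0]*20)[:a.n]; print("ty_cm",[round(d/10-7.3*v,2) for d,v in zip(dd,u)],"dphi",')
open("est.py","w").write(s)
E
rm -f kf.json
python3 - <<'E'
from bal import *
u,o=plan(np.array([.086,0,0]),pitch(foot()),0,[0]*4); print(pitch(foot()),u[:8].round(4)); print(o[:8,:2].round(3).tolist())
json.dump(dict(x=[.086,0,0],P=np.diag([2e-3,1e-2,.2]).__pow__(2).tolist(),ph=pitch(foot())),open("kf.json","w"))
E
```

```text
0.005451685540672327 [-0.0335  0.0039  0.0126  0.0095  0.0043  0.0008 -0.0007 -0.0009]
[[0.086, -0.033], [0.078, -0.111], [0.065, -0.148], [0.05, -0.143], [0.037, -0.117], [0.027, -0.086], [0.019, -0.061], [0.014, -0.043]]
```

```bash
python3 -m jog '[[0,0.25,0,-0.034,0,0,0],[0,-0.03,0,0.004,0,0,0],[0,-0.09,0,0.013,0,0,0]]'; python3 est.py '[[0,0.25,0,-0.034,0,0,0],[0,-0.03,0,0.004,0,0,0],[0,-0.09,0,0.013,0,0,0]]' --pic t21
```

```text
clock: 12.85
eef_pos: [441.4, 240.8, 9.5]
eef_rot: [3.126, 0.0, 1.634]
wrist_force: [0.4, 0.1, -7.0]
finger_gap: 21.9
t 12.85 foot [580.7 250.   13.3] yaw 0.0660 phi -0.0094 roll -0.0001 F [ 0.4  0.1 -7. ]
meas (np.float64(0.0621), np.float64(0.03), [229.0, 174.8], 23) side None pred 0.0643 est th 0.0545 om -0.1596 d -0.038
ty_cm [np.float64(-0.1), np.float64(-0.02), np.float64(0.01), np.float64(0.01), np.float64(0.01)] dphi [0.013, 0.0031, -0.0012, -0.002, -0.0015] th [0.039, 0.027, 0.018, 0.013, 0.01, 0.007, 0.006, 0.004]
```

```bash
python3 -m jog '[[0,-0.1,-0.4,0.013,0,0,0],[0,-0.02,-0.8,0.003,0,0,0],[0,0.01,-0.8,-0.001,0,0,0],[0,0.01,-0.4,-0.002,0,0,0]]'; python3 est.py '[[0,-0.1,-0.4,0.013,0,0,0],[0,-0.02,-0.8,0.003,0,0,0],[0,0.01,-0.8,-0.001,0,0,0],[0,0.01,-0.4,-0.002,0,0,0]]' --dx '[-2,-5,-8,-8,-8,-8]' --n 6
```

```text
clock: 13.3
eef_pos: [441.1, 240.9, 34.7]
eef_rot: [3.136, -0.001, 1.634]
wrist_force: [1.1, 0.7, -7.9]
finger_gap: 21.6
t 13.30 foot [580.5 250.1  37.1] yaw 0.0657 phi 0.0004 roll 0.0005 F [ 1.1  0.7 -7.9]
meas (np.float64(0.0172), np.float64(0.06), [227.4, 179.7], 26) side None pred 0.0102 est th 0.0149 om -0.0425 d -0.013
ty_cm [np.float64(0.03), np.float64(-0.47), np.float64(-0.89), np.float64(-0.93), np.float64(-0.93), np.float64(-0.9)] dphi [-0.0314, -0.0043, 0.0119, 0.0183, 0.0175, 0.0143] th [0.017, 0.022, 0.028, 0.026, 0.024, 0.029, 0.007, -0.002, -0.003]
```

Run:
```python
from bal import *
import pickle
c=pickle.load(open("cams.pkl","rb"))["top"]; print("tin",onplane(c,323,185.5,85).round(0))
k=json.load(open("kf.json")); x=np.array(k["x"])
for dx in ([-2,-5,-8,-10,-10,-8,-5,-2],[-2,-6,-10,-12,-12,-10,-6,-2]):
    u,o=plan(x,k["ph"],0,dx); print([round(d/10-7.3*v,2) for d,v in zip(dx,u)],u[:8].round(3).tolist(),o[:10,0].round(3).tolist(),o[7,1])
```

```text
tin [643.   2.  85.]
[np.float64(0.04), np.float64(-0.45), np.float64(-0.87), np.float64(-1.13), np.float64(-1.14), np.float64(-0.91), np.float64(-0.54), np.float64(-0.18)] [-0.033, -0.006, 0.009, 0.018, 0.02, 0.015, 0.006, -0.003] [0.017, 0.022, 0.025, 0.028, 0.028, 0.023, 0.015, 0.006, -0.003, -0.004] -0.037258259880138034
[np.float64(0.08), np.float64(-0.54), np.float64(-1.08), np.float64(-1.36), np.float64(-1.37), np.float64(-1.13), np.float64(-0.66), np.float64(-0.17)] [-0.039, -0.008, 0.011, 0.022, 0.024, 0.018, 0.008, -0.005] [0.017, 0.022, 0.029, 0.032, 0.032, 0.028, 0.018, 0.005, -0.004, -0.005] -0.05844387234371912
```

```bash
python3 -m jog '[[0,0.04,0,-0.033,0,0,0],[0,-0.45,-0.2,-0.006,0,0,0],[0,-0.87,-0.3,0.009,0,0,0],[0,-1.13,-0.3,0.018,0,0,0],[-0.3,-1.14,-0.2,0.02,0,0,0],[-0.8,-0.91,0,0.015,0,0,0],[-0.8,-0.54,0,0.006,0,0,0],[-0.3,-0.18,0,-0.003,0,0,0]]'; python3 est.py '[[0,0.04,0,-0.033,0,0,0],[0,-0.45,-0.2,-0.006,0,0,0],[0,-0.87,-0.3,0.009,0,0,0],[0,-1.13,-0.3,0.018,0,0,0],[-0.3,-1.14,-0.2,0.02,0,0,0],[-0.8,-0.91,0,0.015,0,0,0],[-0.8,-0.54,0,0.006,0,0,0],[-0.3,-0.18,0,-0.003,0,0,0]]' --dx '[0,0,0,0,0,0]' --n 6
```

```text
clock: 14.15
eef_pos: [389.6, 214.4, 42.5]
eef_rot: [-3.119, 0.0, 1.633]
wrist_force: [-0.3, 0.8, -7.3]
finger_gap: 21.3
t 14.15 foot [529.  223.5  41. ] yaw 0.0650 phi 0.0284 roll -0.0001 F [-0.3  0.8 -7.3]
meas (np.float64(0.0257), np.float64(7.13), [244.2, 197.9], 16) side None pred 0.0120 est th 0.0089 om -0.0336 d -0.013
ty_cm [np.float64(0.19), np.float64(0.06), np.float64(-0.0), np.float64(-0.02), np.float64(-0.02), np.float64(-0.01)] dphi [-0.0263, -0.008, 0.0005, 0.0027, 0.0021, 0.001] th [0.009, 0.012, 0.012, 0.01, 0.008, 0.006, 0.004, 0.003, 0.002]
```

Run:
```python
from bal import *
F=foot(); c=vision.camera("top"); cv2.imwrite("pics/t22.png",c["color"])
u,v=proj(c,tip(F,.01)); print(u,v)
i,j=int(round(u)),int(round(v))
cv2.imwrite("pics/t22c.png",cv2.resize(c["color"][j-25:j+55,i-40:i+40],None,fx=7,fy=7,interpolation=cv2.INTER_NEAREST))
print(c["color"][j-8:j+9,i-8:i+9,1])
k=json.load(open("kf.json")); x=step(np.array(k["x"]),k["ph"],k["ph"],0,0,.05); k["x"]=x.tolist(); json.dump(k,open("kf.json","w"))
```

```text
237.09846543399257 200.30681752728424
[[108 108 110 110 110 104  97 102  99  87  77  80  81  78  71  72 110]
 [107 110 108 109 111 110 103  92  78  74  78  82  84  80  75  68  84]
 [112 112 113 113 111 113 113 111 100  84  78  79  83  82  80  70  72]
 [118 115 116 116 116 116 115 120 118 107  93  76  79  82  83  73  72]
 [120 120 121 119 120 122 121 120 118 127 123  95  75  74  75  69  88]
 [118 120 120 118 121 117 120 119 116 129 142 133 105  90  89 106 137]
 [111 112 113 112 112 114 112 110 113 115 127 145 147 137 137 157 169]
 [111 108 110 109 108 108 109 108 108 107 113 129 142 151 154 155 141]
 [107 109 108 107 108 109 107 111 109 108 108 118 121 124 120 115 105]
 [105 106 104 106 107 105 104 107 105 104 105 114 127 123 119 120 131]
 [102 105 101 102 105 102 102 105 104 101 105 105 110 117 129 139 142]
 [104 106 103 106 106 107 107 105 103 104 106 104  97  95 112 112 115]
 [109 110 110 109 110 107 109 109 106 110 110 108  99 120 142  85  81]
 [113 115 114 114 110 115 112 114 113 115 112 115 105 141 178 114  77]
 [114 111 113 116 113 114 112 114 114 114 113 112 109 140 185 157 107]
 [116 113 113 112 111 114 112 114 113 113 112 115 107 136 187 168 134]
 [118 119 117 117 119 121 118 118 119 118 118 116 105 133 187 161 121]]
```

View pics/t22c.png

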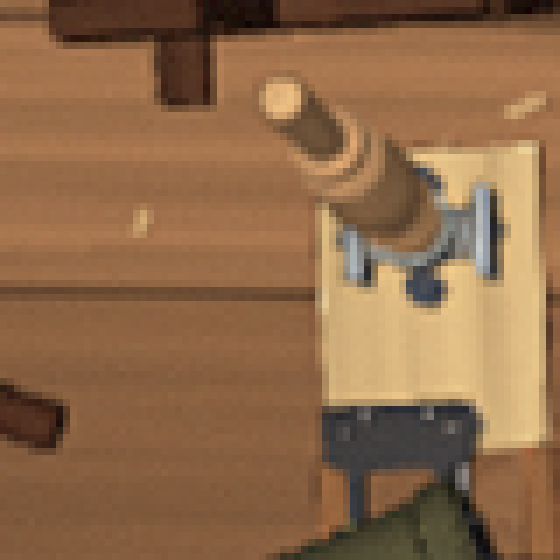

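```bash
sed -i 's/win=14,thr=140/win=22,thr=140/' bal.py
python3 - <<'E'
from bal import *
import pickle
c=dict(pickle.load(open("cams.pkl","rb"))["top"]); c["color"]=cv2.imread("pics/t22.png"); F=foot()
th=theta(c,F,.1); print(th)
k=json.load(open("kf.json")); x=np.array(k["x"]); P=np.array(k["P"]); print(x,np.sqrt(np.diag(P)))
xb=x.copy(); xb[0]-=.05*x[1]; xb[1]-=.05*(A*x[0]+B*k["ph"]-C*x[1]+x[2])
S=P[0,0]+.0025**2; K=P[:,0]/S; xb+=K*(th[0]-xb[0]); P=P-np.outer(K,P[0]); 
f=lambda y:step(y,k["ph"],k["ph"],0,0,.05)
xn=f(xb); J=np.array([f(xb+e)-xn for e in np.eye(3)]).T; P=J@P@J.T
print("updated",xn,np.sqrt(np.diag(P)))
json.dump(dict(x=xn.tolist(),P=P.tolist(),ph=k["ph"]),open("kf.json","w"))
u,o=plan(xn,k["ph"],0,[0]*4); print(u[:6].round(3),(-7.3*u[:6]).round(2),o[:8,0].round(3))
E
```

```text
(np.float64(0.09274308239706981), np.float64(0.22390479558578746), array([236.79525066, 188.63430079]), 27)
[ 0.00896284  0.03091516 -0.01284077] [0.05389724 0.12186217 0.085871  ]
updated [0.10241179 0.23351729 0.06691096] [0.00324655 0.03425836 0.06950258]
[-0.093  0.003  0.029  0.023  0.012  0.003] [ 0.68 -0.02 -0.21 -0.17 -0.09 -0.02] [0.125 0.127 0.111 0.087 0.064 0.046 0.033 0.024]
```

```bash
python3 -m jog '[[0,0.68,0,-0.093,0,0,0],[0,-0.02,0,0.003,0,0,0]]'; python3 est.py '[[0,0.68,0,-0.093,0,0,0],[0,-0.02,0,0.003,0,0,0]]' --pic t23
```

```text
clock: 14.45
eef_pos: [396.1, 215.8, 42.3]
eef_rot: [3.073, 0.0, 1.634]
wrist_force: [0.2, 0.6, -7.3]
finger_gap: 21.7
t 14.45 foot [535.  225.   53.5] yaw 0.0661 phi -0.0631 roll -0.0003 F [ 0.2  0.6 -7.3]
meas (np.float64(0.1471), np.float64(0.12), [235.1, 180.8], 24) side None pred 0.1271 est th 0.1427 om -0.1107 d 0.127
ty_cm [np.float64(-0.2), np.float64(-0.17), np.float64(-0.09), np.float64(-0.03), np.float64(0.01)] dphi [0.0271, 0.0237, 0.0123, 0.0035, -0.0008] th [0.124, 0.097, 0.072, 0.052, 0.038, 0.027, 0.02, 0.015]
```

```bash
python3 -m jog '[[0,-0.11,0,0.015,0,0,0],[0,-0.11,0,0.015,0,0,0]]'; python3 est.py '[[0,-0.11,0,0.015,0,0,0],[0,-0.11,0,0.015,0,0,0]]'
```

```text
clock: 14.7
eef_pos: [394.5, 215.8, 42.3]
eef_rot: [3.106, -0.0, 1.634]
wrist_force: [0.4, -0.8, -8.9]
finger_gap: 21.7
t 14.70 foot [533.7 225.   48.9] yaw 0.0658 phi -0.0295 roll 0.0000 F [ 0.4 -0.8 -8.9]
meas (np.float64(0.0866), np.float64(0.05), [235.6, 189.0], 26) side None pred 0.0892 est th 0.0672 om -0.4093 d 0.117
ty_cm [np.float64(-0.42), np.float64(-0.03), np.float64(0.1), np.float64(0.09), np.float64(0.05)] dphi [0.0577, 0.0036, -0.0135, -0.0128, -0.0072] th [0.028, 0.004, -0.006, -0.007, -0.005, -0.003, -0.001, -0.001]
```

```bash
python3 -m jog '[[0,-0.42,0,0.058,0,0,0],[0,-0.03,0,0.004,0,0,0]]'; python3 est.py '[[0,-0.42,0,0.058,0,0,0],[0,-0.03,0,0.004,0,0,0]]'
```

```text
clock: 14.95
eef_pos: [390.4, 215.5, 42.1]
eef_rot: [-3.116, -0.0, 1.633]
wrist_force: [0.2, -1.3, -7.1]
finger_gap: 21.4
t 14.95 foot [529.7 224.6  40. ] yaw 0.0653 phi 0.0317 roll 0.0002 F [ 0.2 -1.3 -7.1]
meas (np.float64(0.0096), np.float64(0.04), [236.8, 200.0], 24) side None pred 0.0038 est th 0.0041 om -0.0642 d 0.141
ty_cm [np.float64(0.2), np.float64(0.08), np.float64(0.01), np.float64(-0.01), np.float64(-0.01)] dphi [-0.0274, -0.0108, -0.0015, 0.0017, 0.0019] th [0.003, 0.006, 0.007, 0.007, 0.006, 0.004, 0.003, 0.002]
```

```bash
python3 -m jog '[[-1,0.2,0,-0.027,0,0,0],[-1.5,0.08,0,-0.011,0,0,0],[-1,0.01,0,-0.001,0,0,0]]'; python3 est.py '[[-1,0.2,0,-0.027,0,0,0],[-1.5,0.08,0,-0.011,0,0,0],[-1,0.01,0,-0.001,0,0,0]]' --dx '[-4,-8,-8,-4]' --n 4
```

```text
clock: 15.3
eef_pos: [394.8, 180.0, 42.0]
eef_rot: [3.126, 0.0, 1.634]
wrist_force: [0.0, 0.1, -7.8]
finger_gap: 21.6
t 15.30 foot [534.1 189.2  45.8] yaw 0.0657 phi -0.0097 roll -0.0003 F [ 0.   0.1 -7.8]
meas (np.float64(0.0318), np.float64(0.0), [250.4, 196.3], 27) side None pred 0.0063 est th 0.0343 om 0.0692 d 0.223
ty_cm [np.float64(0.0), np.float64(-0.9), np.float64(-1.07), np.float64(-0.6)] dphi [-0.0552, 0.0133, 0.0366, 0.0274] th [0.054, 0.072, 0.075, 0.059, 0.033, 0.018, 0.012]
```

Run:
```python
from bal import *
k=json.load(open("kf.json")); u,o=plan(np.array(k["x"]),k["ph"],0,[0]*4); print(u[:5].round(3),(-7.3*u[:5]).round(2),o[:6,0].round(3))
```

```text
[-0.016  0.005  0.009  0.006  0.002] [ 0.11 -0.04 -0.06 -0.04 -0.02] [0.039 0.037 0.031 0.024 0.017 0.013]
```

```bash
python3 -m jog '[[-1,0.12,0,-0.017,0,0,0],[-2,-0.04,0,0.005,0,0,0],[-1,-0.06,0,0.009,0,0,0]]'; python3 est.py '[[-1,0.12,0,-0.017,0,0,0],[-2,-0.04,0,0.005,0,0,0],[-1,-0.06,0,0.009,0,0,0]]' --dx '[-3,-6,-6,-3]' --n 4
```

```text
clock: 15.65
eef_pos: [397.6, 139.8, 42.0]
eef_rot: [3.124, 0.0, 1.633]
wrist_force: [0.1, 0.1, -7.5]
finger_gap: 22.1
t 15.65 foot [536.9 148.9  46.1] yaw 0.0653 phi -0.0120 roll -0.0002 F [ 0.1  0.1 -7.5]
meas (np.float64(0.0457), np.float64(0.19), [266.2, 193.5], 28) side None pred 0.0296 est th 0.0433 om -0.0365 d 0.267
ty_cm [np.float64(-0.06), np.float64(-0.67), np.float64(-0.78), np.float64(-0.43)] dphi [-0.0332, 0.01, 0.0251, 0.0185] th [0.05, 0.059, 0.058, 0.045, 0.025, 0.015, 0.009]
```

```bash
python3 -m jog '[[0,-0.06,0,-0.034,0,0,0],[0,-0.67,0,0.01,0,0,0],[-0.5,-0.78,0,0.025,0,0,0],[-0.5,-0.43,0,0.018,0,0,0]]'; python3 est.py '[[0,-0.06,0,-0.034,0,0,0],[0,-0.67,0,0.01,0,0,0],[-0.5,-0.78,0,0.025,0,0,0],[-0.5,-0.43,0,0.018,0,0,0]]' --dx '[-4,-8,-8,-4]' --n 4
```

```text
clock: 16.1
eef_pos: [378.3, 129.4, 41.3]
eef_rot: [-3.138, -0.0, 1.634]
wrist_force: [0.2, 0.7, -7.7]
finger_gap: 21.8
t 16.10 foot [517.6 138.7  42.4] yaw 0.0664 phi 0.0097 roll 0.0001 F [ 0.2  0.7 -7.7]
meas (np.float64(0.0629), np.float64(0.41), [270.0, 198.3], 25) side None pred 0.0453 est th 0.0544 om -0.1383 d 0.307
ty_cm [np.float64(0.01), np.float64(-0.83), np.float64(-1.01), np.float64(-0.57)] dphi [-0.0558, 0.0045, 0.0291, 0.0234] th [0.059, 0.071, 0.073, 0.057, 0.032, 0.018, 0.012]
```

```bash
python3 -m jog '[[0,0.01,0,-0.056,0,0,0],[-0.5,-0.83,0,0.004,0,0,0],[-0.5,-1.01,0,0.029,0,0,0],[-0.5,-0.57,0,0.023,0,0,0]]'; python3 est.py '[[0,0.01,0,-0.056,0,0,0],[-0.5,-0.83,0,0.004,0,0,0],[-0.5,-1.01,0,0.029,0,0,0],[-0.5,-0.57,0,0.023,0,0,0]]' --dx '[0,0,0,0]' --n 4
```

```text
clock: 16.55
eef_pos: [355.0, 112.6, 40.3]
eef_rot: [-3.137, -0.0, 1.634]
wrist_force: [-0.2, -0.2, -7.0]
finger_gap: 21.8
t 16.55 foot [494.4 121.8  41.2] yaw 0.0658 phi 0.0107 roll 0.0002 F [-0.2 -0.2 -7. ]
meas None side None pred 0.0570 est th 0.0428 om -0.2599 d 0.307
ty_cm [np.float64(-0.02), np.float64(0.05), np.float64(0.05), np.float64(0.03)] dphi [0.0025, -0.0074, -0.0072, -0.0042] th [0.022, 0.012, 0.007, 0.006, 0.005, 0.004, 0.003]
```

Run:
```python
from bal import *
F=foot(); c=vision.camera("top"); cv2.imwrite("pics/t24.png",c["color"])
u,v=proj(c,tip(F,.05)); i,j=int(round(u)),int(round(v)); print(u,v)
cv2.imwrite("pics/t24c.png",cv2.resize(c["color"][j-30:j+50,i-40:i+40],None,fx=7,fy=7,interpolation=cv2.INTER_NEAREST))
k=json.load(open("kf.json")); x=np.array(k["x"]); print(x)
f=lambda y:step(y,k["ph"],k["ph"],0,0,.05)
x2=f(x); J=np.array([f(x+e)-x2 for e in np.eye(3)]).T
k["x0"]=x.tolist(); k["x"]=x2.tolist(); k["P"]=(J@np.array(k["P"])@J.T).tolist(); json.dump(k,open("kf.json","w"))
```

```text
277.26350238997907 209.40035664767916
[ 0.04276872 -0.25990067  0.30657439]
```

View pics/t24c.png

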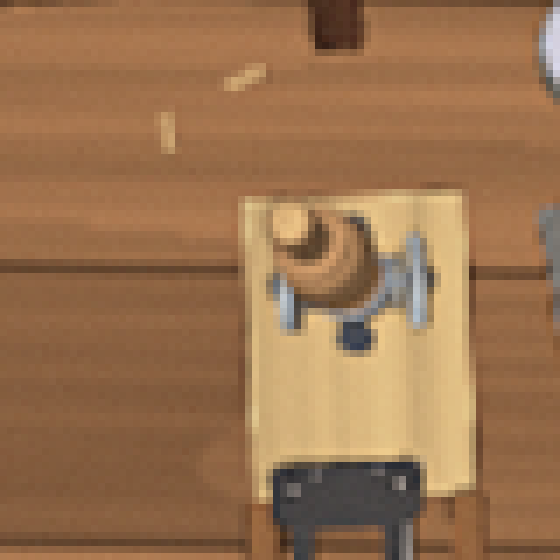

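```bash
python3 - <<'E'
s=open("est.py").read()
s=s.replace('p.add_argument("--pic")','p.add_argument("--pic"); p.add_argument("--px")')
s=s.replace('c=vision.camera("top"); th=theta(c,F,x[0]); zs=[]','''zs=[]
if a.px:
    import pickle
    c=pickle.load(open("cams.pkl","rb"))["top"]; q=np.array(json.loads(a.px))
    m=minimize_scalar(lambda t:((proj(c,tip(F,t))-q)**2).sum(),bounds=(-.45,.45),method="bounded"); th=(m.x,np.sqrt(m.fun),q,0)
else:
    c=vision.camera("top"); th=theta(c,F,x[0])''')
open("est.py","w").write(s)
open("shot.py","w").write('''from bal import *
import sys
F=foot(); c=vision.camera("top"); u,v=proj(c,tip(F,float(sys.argv[2]))); i,j=int(round(u)),int(round(v))
cv2.imwrite("pics/%s.png"%sys.argv[1],cv2.resize(c["color"][j-20:j+20,i-20:i+20],None,fx=14,fy=14,interpolation=cv2.INTER_NEAREST))
print("pixel = crop/14 - .5 +",i-20,j-20, "pred crop",((u-i+20.5)*14).round(),((v-j+20.5)*14).round())
''')
E
cat > /dev/null
python3 - <<'E'
from bal import *
k=json.load(open("kf.json")); k["x"]=k["x0"]; json.dump(k,open("kf.json","w"))
E
python3 est.py '[]' --px '[278.4,210.2]' --dx '[0,0,0,0]'; python3 -c "
import json;print(json.load(open('kf.json'))['x'])"
```

```text
t 16.65 foot [495.3 121.6  41.4] yaw 0.0649 phi 0.0090 roll 0.0000 F [ 0.8  0.6 -6.9]
meas (np.float64(0.0421), np.float64(1.19), [278.4, 210.2], 0) side None pred 0.0428 est th 0.0303 om -0.2133 d 0.305
ty_cm [np.float64(-0.02), np.float64(0.05), np.float64(0.05), np.float64(0.03), np.float64(0.01)] dphi [0.0022, -0.0068, -0.0066, -0.0038, -0.0014] th [0.014, 0.006, 0.003, 0.002, 0.002, 0.002, 0.002, 0.001]
[0.030324131718529043, -0.2132807782853983, 0.30532659383445787]
```

```bash
python3 -m jog '[[-1.5,-0.02,0,0.002,0,0,0],[-3,0.05,0,-0.007,0,0,0],[-3,0.05,0,-0.007,0,0,0],[-1.5,0.03,0,-0.004,0,0,0]]'; python3 shot.py t25 0.005
```

```text
clock: 17.05
eef_pos: [363.1, 21.6, 40.3]
eef_rot: [3.126, 0.0, 1.633]
wrist_force: [0.7, 1.6, -7.2]
finger_gap: 21.5
pixel = crop/14 - .5 + 294 194 pred crop 283.0 281.0
```

View pics/t25.png

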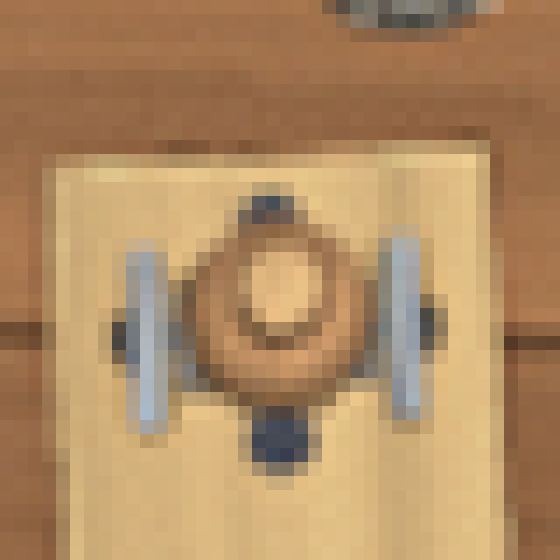

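```bash
python3 est.py '[[-1.5,-0.02,0,0.002,0,0,0],[-3,0.05,0,-0.007,0,0,0],[-3,0.05,0,-0.007,0,0,0],[-1.5,0.03,0,-0.004,0,0,0]]' --px '[313.8,214.1]' --dx '[-4,-8,-8,-4]' --n 4
```

```text
t 17.10 foot [502.6  29.8  44.1] yaw 0.0643 phi -0.0095 roll -0.0006 F [ 0.2 -1.4 -7.5]
meas (np.float64(0.0009), np.float64(0.28), [313.8, 214.1], 0) side None pred -0.0007 est th -0.0007 om -0.0322 d 0.309
ty_cm [np.float64(-0.16), np.float64(-0.86), np.float64(-0.99), np.float64(-0.55)] dphi [-0.0328, 0.0085, 0.0262, 0.0199] th [0.012, 0.03, 0.039, 0.031, 0.012, 0.004, 0.001]
```

```bash
python3 -m jog '[[-1,-0.16,0,-0.033,0,0.005,0],[-1,-0.86,0,0.008,0,0.005,0],[-1,-0.99,0,0.026,0,0.005,0],[-0.5,-0.55,0,0.02,0,0.005,0]]'; python3 shot.py t26 0.03
```

```text
clock: 17.5
eef_pos: [339.0, -13.4, 39.4]
eef_rot: [-3.134, -0.0, 1.613]
wrist_force: [-0.2, 0.6, -7.8]
finger_gap: 21.4
pixel = crop/14 - .5 + 309 199 pred crop 283.0 289.0
```

View pics/t26.png

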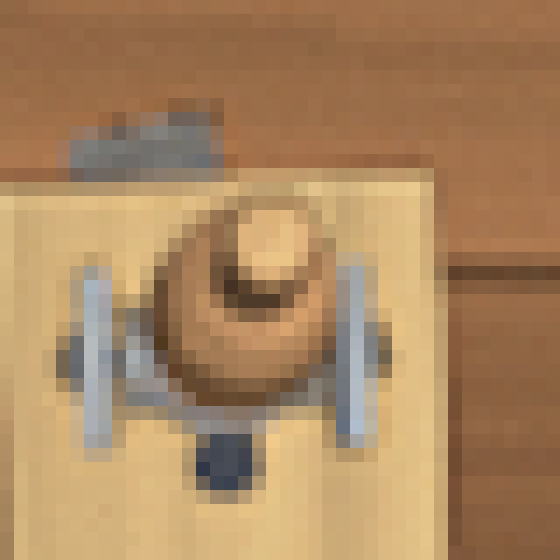

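```bash
python3 est.py '[[-1,-0.16,0,-0.033,0,0.005,0],[-1,-0.86,0,0.008,0,0.005,0],[-1,-0.99,0,0.026,0,0.005,0],[-0.5,-0.55,0,0.02,0,0.005,0]]' --px '[328.1,215.9]' --dx '[-4,-8,-8,-4]' --n 4
```

```text
t 17.55 foot [478.3  -7.4  39.7] yaw 0.0448 phi 0.0144 roll 0.0004 F [-0.6 -1.  -8.3]
meas (np.float64(0.0536), np.float64(0.6), [328.1, 215.9], 0) side None pred 0.0323 est th 0.0465 om -0.1045 d 0.356
ty_cm [np.float64(0.06), np.float64(-0.82), np.float64(-1.02), np.float64(-0.58)] dphi [-0.0634, 0.003, 0.03, 0.0246] th [0.055, 0.07, 0.073, 0.058, 0.033, 0.019, 0.012]
```

```bash
python3 -m jog '[[-0.5,0.09,0,-0.068,0,0,0],[-0.5,-0.82,-0.1,0.003,0,0,0],[-0.5,-1.02,-0.1,0.03,0,0,0],[-0.5,-0.58,-0.1,0.025,0,0,0]]'; python3 shot.py t27 0.06
```

```text
clock: 17.95
eef_pos: [315.9, -34.1, 41.2]
eef_rot: [3.14, -0.001, 1.614]
wrist_force: [0.7, 0.2, -7.1]
finger_gap: 21.5
pixel = crop/14 - .5 + 317 204 pred crop 283.0 293.0
```

View pics/t27.png

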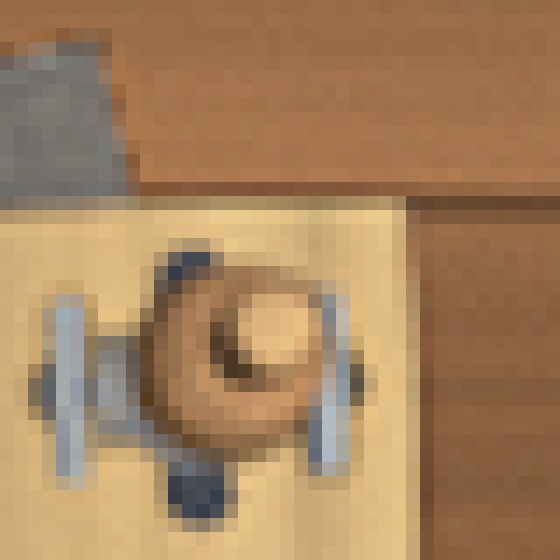

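```bash
python3 est.py '[[-0.5,0.09,0,-0.068,0,0,0],[-0.5,-0.82,-0.1,0.003,0,0,0],[-0.5,-1.02,-0.1,0.03,0,0,0],[-0.5,-0.58,-0.1,0.025,0,0,0]]' --px '[336.4,226.9]' --n 4
```

```text
t 18.00 foot [455.6 -28.2  42.9] yaw 0.0458 phi 0.0057 roll 0.0003 F [ 0.1 -0.7 -7.8]
meas (np.float64(0.0423), np.float64(0.61), [336.4, 226.9], 0) side None pred 0.0458 est th 0.0244 om -0.3392 d 0.348
ty_cm [np.float64(-0.17), np.float64(0.07), np.float64(0.1), np.float64(0.07)] dphi [0.0227, -0.009, -0.0143, -0.0098] th [-0.003, -0.015, -0.016, -0.013, -0.009, -0.006, -0.004]
```

```bash
python3 -m jog '[[-1.5,-0.17,-0.2,0.023,0,0.008,0],[-3,0.07,-0.3,-0.009,0,0.008,0],[-3,0.1,-0.3,-0.014,0,0.008,0],[-1.5,0.07,-0.2,-0.01,0,0.008,0]]'; python3 shot.py t28 -0.01
```

```text
clock: 18.4
eef_pos: [320.7, -125.8, 51.3]
eef_rot: [3.127, 0.0, 1.58]
wrist_force: [0.5, 1.6, -7.0]
finger_gap: 21.9
pixel = crop/14 - .5 + 357 213 pred crop 281.0 292.0
```

View pics/t28.png

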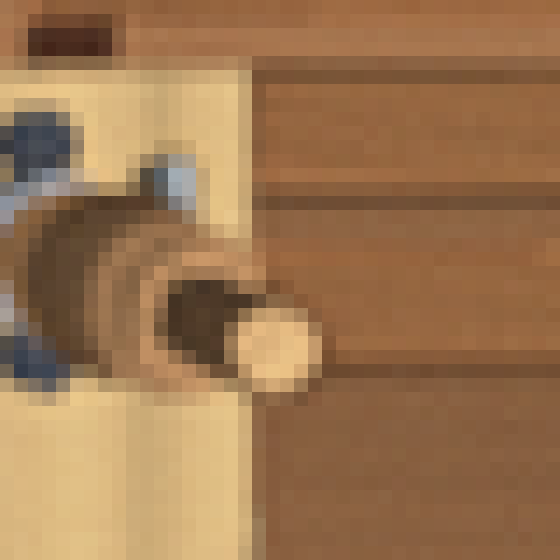

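```bash
python3 est.py '[[-1.5,-0.17,-0.2,0.023,0,0.008,0],[-3,0.07,-0.3,-0.009,0,0.008,0],[-3,0.1,-0.3,-0.014,0,0.008,0],[-1.5,0.07,-0.2,-0.01,0,0.008,0]]' --px '[376.4,237.4]' --n 4
```

```text
t 18.45 foot [ 460.6 -125.1   55.3] yaw 0.0116 phi -0.0096 roll -0.0008 F [ 0.7 -1.8 -7.5]
meas (np.float64(-0.0387), np.float64(0.62), [376.4, 237.4], 0) side None pred -0.0168 est th -0.0416 om -0.0717 d 0.299
ty_cm [np.float64(-0.19), np.float64(0.02), np.float64(0.07), np.float64(0.05)] dphi [0.0258, -0.0032, -0.01, -0.0075] th [-0.047, -0.046, -0.039, -0.031, -0.022, -0.016, -0.012]
```

Run:
```python
from bal import *
k=json.load(open("kf.json"))
for dx in ([-2,-3,-3,-2],):
    u,o=plan(np.array(k["x"]),k["ph"],0,dx); print(u[:5].round(3),[round(d/10-7.3*v,2) for d,v in zip(dx,u)],o[:8,0].round(3))
```

```text
[ 0.01   0.     0.001  0.001 -0.001] [np.float64(-0.27), np.float64(-0.3), np.float64(-0.31), np.float64(-0.21)] [-0.039 -0.032 -0.022 -0.016 -0.016 -0.014 -0.01  -0.008]
```

```bash
python3 -m jog '[[-1.5,-0.27,0,0.01,0,0,0],[-3,-0.3,0,0,0,0,0],[-3,-0.31,0,0.001,0,0,0],[-1.5,-0.21,0,0.001,0,0,0]]'; python3 est.py '[[-1.5,-0.27,0,0.01,0,0,0],[-3,-0.3,0,0,0,0,0],[-3,-0.31,0,0.001,0,0,0],[-1.5,-0.21,0,0.001,0,0,0]]' --pic t29 --n 4
```

```text
clock: 18.85
eef_pos: [310.5, -215.7, 50.9]
eef_rot: [3.14, 0.0, 1.581]
wrist_force: [0.0, -0.2, -7.5]
finger_gap: 21.7
t 18.85 foot [ 450.2 -213.8   52.7] yaw 0.0130 phi 0.0042 roll -0.0002 F [ 0.  -0.2 -7.5]
meas (np.float64(0.0315), np.float64(0.15), [412.2, 231.6], 28) side None pred -0.0129 est th 0.0378 om 0.1579 d 0.399
ty_cm [np.float64(0.33), np.float64(-0.01), np.float64(-0.11), np.float64(-0.09)] dphi [-0.0459, 0.0019, 0.0145, 0.0118] th [0.052, 0.056, 0.05, 0.039, 0.029, 0.021, 0.015]
```

View pics/t29.png

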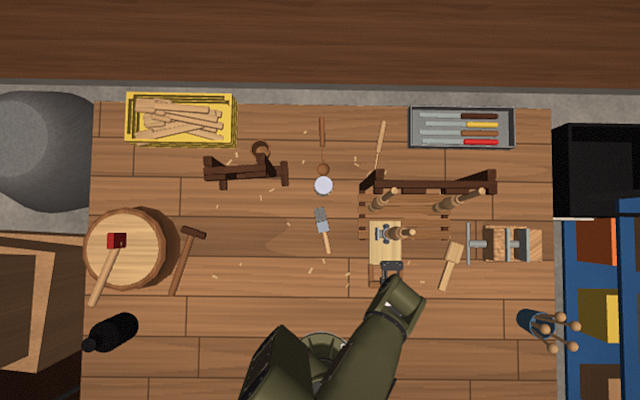

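```bash
python3 -m jog '[[-1,0.33,0,-0.046,0,0,0],[-2,-0.01,0,0.002,0,0,0],[-1,-0.1,0,0.014,0,0,0]]'; python3 est.py '[[-1,0.33,0,-0.046,0,0,0],[-2,-0.01,0,0.002,0,0,0],[-1,-0.1,0,0.014,0,0,0]]' --n 4
```

```text
clock: 19.2
eef_pos: [313.1, -254.6, 50.8]
eef_rot: [3.11, -0.0, 1.581]
wrist_force: [0.3, 1.8, -7.8]
finger_gap: 21.8
t 19.20 foot [ 452.7 -252.7   56.8] yaw 0.0133 phi -0.0253 roll 0.0001 F [ 0.3  1.8 -7.8]
meas (np.float64(0.0613), np.float64(0.11), [428.3, 227.3], 27) side None pred 0.0497 est th 0.0576 om -0.0764 d 0.431
ty_cm [np.float64(-0.05), np.float64(-0.05), np.float64(-0.03), np.float64(-0.01)] dphi [0.0065, 0.0065, 0.0036, 0.0011] th [0.048, 0.038, 0.028, 0.021, 0.015, 0.011, 0.008]
```

```bash
python3 -m jog '[[-1,-0.05,0,0.006,0,0,0],[-2,-0.04,0,0.006,0,0,0],[-0.8,-0.03,0,0.004,0,0,0]]'; python3 est.py '[[-1,-0.05,0,0.006,0,0,0],[-2,-0.04,0,0.006,0,0,0],[-0.8,-0.03,0,0.004,0,0,0]]' --n 4 --dx '[3,6,6,3]'
```

```text
clock: 19.55
eef_pos: [312.5, -292.9, 50.7]
eef_rot: [3.126, -0.0, 1.582]
wrist_force: [0.8, 0.8, -7.9]
finger_gap: 21.2
t 19.55 foot [ 452.1 -291.    54.5] yaw 0.0136 phi -0.0096 roll 0.0000 F [ 0.8  0.8 -7.9]
meas (np.float64(0.0218), np.float64(0.14), [443.4, 233.0], 26) side None pred 0.0273 est th 0.0164 om -0.1084 d 0.415
ty_cm [np.float64(0.02), np.float64(0.65), np.float64(0.78), np.float64(0.44)] dphi [0.0388, -0.0074, -0.0246, -0.0189] th [-0.004, -0.025, -0.033, -0.027, -0.012, -0.004, -0.002]
```

Run:
```python
from bal import *
import pickle
c=pickle.load(open("cams.pkl","rb"))["top"]
for z in (413,387): print(z,onplane(c,425.6,190,z).round(1),onplane(c,441.6,190,z).round(1),onplane(c,425.6,193.5,z).round(1))
img=cv2.imread("pics/t29.png"); 
print(img[186:200,425:445,1])
```

```text
413 [ 601.9 -264.3  413. ] [ 602.5 -307.   413. ] [ 592.5 -264.2  413. ]
387 [ 604.3 -271.4  387. ] [ 604.9 -315.2  387. ] [ 594.7 -271.3  387. ]
[[ 51  55  53  54  49  53  54  50  55  51  51  52  54  50  51  54  52  53
   53  53]
 [ 38  39  33  34  33  33  35  34  37  35  35  33  31  32  37  42  42  46
   47  45]
 [ 31  44  61  62  60  56  62  60  60  59  59  60  61  60  57  35  11  19
   23  16]
 [ 49  84 109 107 106 108 103 106 102 108 106 106 108 104 105  81   8  18
   19  11]
 [ 64  97 126 120 118 117 120 119 118 118 117 118 116 118 125 104   7  17
   17  14]
 [ 57 101 123 122 120 121 119 118 118 119 118 117 119 119 125 104   7  24
   26   9]
 [ 59  98 127 123 120 122 120 120 120 120 119 120 119 116 135 138   0  29
   32  10]
 [ 53  86 101  99  99  98  99  96 102  97  96  96  96  91 126 150   2  25
   29   6]
 [ 80  86  84  83  82  81  79  83  81  82  80  79  80  83 105 118  77  82
   79  56]
 [101  99 100  99  99  99  97 100  99 102 102 104 101 104 106 102 106 109
  105  90]
 [ 95  96  96  98  96  99  94  94  93  94  95  95  94  93  94  93  93  93
   94  96]
 [100  99 100  99  98  96  97  97  95  96  96  95  95  96  96  94  98 100
  102 101]
 [102 100 100 102 101  98  96  98 100 103 103 103 104 102 103 103 104 103
   96  81]
 [ 96  98  98  96 101  99 100 100  99  99 100  99  98 101  98  98 100  94
   72  59]]
```

```bash
python3 -m jog '[[0,0.02,0,0.039,0,0,0],[0,0.65,0,-0.007,0,0,0],[0,0.78,0,-0.025,0,0,0],[0,0.44,0,-0.019,0,0,0]]'; python3 est.py '[[0,0.02,0,0.039,0,0,0],[0,0.65,0,-0.007,0,0,0],[0,0.78,0,-0.025,0,0,0],[0,0.44,0,-0.019,0,0,0]]' --n 4 --dx '[4,8,8,4]'
```

```text
clock: 20.0
eef_pos: [331.9, -291.4, 50.4]
eef_rot: [3.111, -0.001, 1.582]
wrist_force: [-0.8, 0.1, -7.3]
finger_gap: 21.8
t 20.00 foot [ 471.4 -289.4   56.3] yaw 0.0145 phi -0.0248 roll 0.0004 F [-0.8  0.1 -7.3]
meas (np.float64(-0.0403), np.float64(0.26), [443.1, 234.5], 27) side None pred -0.0288 est th -0.0345 om 0.0910 d 0.387
ty_cm [np.float64(-0.0), np.float64(0.83), np.float64(1.01), np.float64(0.57)] dphi [0.0549, -0.0043, -0.0287, -0.0232] th [-0.044, -0.059, -0.064, -0.05, -0.027, -0.015, -0.009]
```

```bash
python3 -m jog '[[-0.1,0,0,0.055,0,0,0],[0,0.83,0,-0.004,0,0,0],[0,1.01,0,-0.028,0,0,0],[0,0.57,0,-0.023,0,0,0]]'; python3 est.py '[[-0.1,0,0,0.055,0,0,0],[0,0.83,0,-0.004,0,0,0],[0,1.01,0,-0.028,0,0,0],[0,0.57,0,-0.023,0,0,0]]' --n 4 --dx '[4,8,8,4]'
```

```text
clock: 20.45
eef_pos: [356.2, -292.4, 50.0]
eef_rot: [3.11, -0.001, 1.582]
wrist_force: [-0.1, 0.2, -7.5]
finger_gap: 21.8
t 20.45 foot [ 495.7 -290.4   55.9] yaw 0.0142 phi -0.0256 roll 0.0004 F [-0.1  0.2 -7.5]
meas (np.float64(-0.0581), np.float64(0.17), [443.5, 227.3], 28) side None pred -0.0506 est th -0.0456 om 0.2212 d 0.371
ty_cm [np.float64(0.09), np.float64(0.82), np.float64(0.97), np.float64(0.54)] dphi [0.0428, -0.0021, -0.0233, -0.0192] th [-0.044, -0.054, -0.058, -0.045, -0.024, -0.012, -0.008]
```

```bash
python3 -m jog '[[0,0.09,0,0.043,0,0,0],[0,0.82,0,-0.002,0,0,0],[0,0.97,0,-0.023,0,0,0],[0,0.54,0,-0.019,0,0,0]]'; python3 est.py '[[0,0.09,0,0.043,0,0,0],[0,0.82,0,-0.002,0,0,0],[0,0.97,0,-0.023,0,0,0],[0,0.54,0,-0.019,0,0,0]]' --n 4 --dx '[3,7,7,3]'
```

```text
clock: 20.9
eef_pos: [380.3, -292.2, 49.8]
eef_rot: [3.11, -0.0, 1.582]
wrist_force: [0.2, -0.3, -8.2]
finger_gap: 21.3
t 20.90 foot [ 519.9 -290.2   55.9] yaw 0.0141 phi -0.0261 roll 0.0004 F [ 0.2 -0.3 -8.2]
meas (np.float64(-0.0448), np.float64(0.2), [443.3, 215.7], 27) side None pred -0.0447 est th -0.0319 om 0.2349 d 0.371
ty_cm [np.float64(0.08), np.float64(0.69), np.float64(0.82), np.float64(0.4)] dphi [0.0308, 0.0007, -0.0169, -0.0139] th [-0.025, -0.034, -0.04, -0.03, -0.014, -0.007, -0.004]
```

```bash
python3 -m jog '[[0,0.08,0,0.031,0,0,0],[0,0.69,0.1,0.001,0,0,0],[0,0.82,0.1,-0.017,0,0,0],[0,0.45,0.1,-0.014,0,0,0]]'; python3 est.py '[[0,0.08,0,0.031,0,0,0],[0,0.69,0.1,0.001,0,0,0],[0,0.82,0.1,-0.017,0,0,0],[0,0.45,0.1,-0.014,0,0,0]]' --n 5 --pic t30
```

```text
clock: 21.35
eef_pos: [400.7, -291.9, 46.7]
eef_rot: [3.112, -0.0, 1.582]
wrist_force: [0.1, 0.3, -7.6]
finger_gap: 21.8
t 21.35 foot [ 540.2 -289.9   52.4] yaw 0.0143 phi -0.0235 roll 0.0004 F [ 0.1  0.3 -7.6]
meas (np.float64(-0.0271), np.float64(0.18), [442.7, 205.0], 25) side None pred -0.0300 est th -0.0164 om 0.1946 d 0.377
ty_cm [np.float64(0.04), np.float64(-0.05), np.float64(-0.06), np.float64(-0.03), np.float64(-0.01)] dphi [-0.0051, 0.0071, 0.0076, 0.0045, 0.0017] th [-0.002, 0.004, 0.005, 0.004, 0.002, 0.001, 0.001, 0.0]
```

View pics/t30.png

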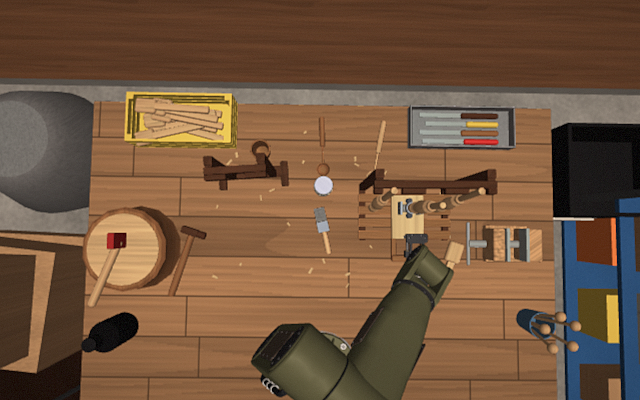

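```bash
python3 -m jog '[[0,0.07,0.2,-0.005,0,0,0],[0,0,0.4,0.007,0,0,0],[0,0.02,0.3,0.008,0,0,0]]'; python3 est.py '[[0,0.07,0.2,-0.005,0,0,0],[0,0,0.4,0.007,0,0,0],[0,0.02,0.3,0.008,0,0,0]]' --n 4 --goal 0.06
```

```text
clock: 21.7
eef_pos: [400.7, -292.0, 37.6]
eef_rot: [3.125, -0.001, 1.581]
wrist_force: [0.2, -0.4, -7.8]
finger_gap: 21.6
t 21.70 foot [ 540.3 -290.1   41.5] yaw 0.0135 phi -0.0110 roll 0.0006 F [ 0.2 -0.4 -7.8]
meas (np.float64(0.0024), np.float64(0.05), [441.4, 200.7], 26) side None pred -0.0016 est th 0.0032 om 0.0173 d 0.388
ty_cm [np.float64(-0.1), np.float64(0.03), np.float64(0.05), np.float64(0.04)] dphi [0.0133, -0.0041, -0.0071, -0.0048] th [0.006, 0.012, 0.021, 0.031, 0.038, 0.044, 0.048]
```

```bash
python3 -m jog '[[0,-0.05,0.1,0.013,0,0,0],[0,0.08,0.2,-0.004,0,0,0],[0,0.1,0.2,-0.007,0,0,0],[0,0.09,0,-0.005,0,0,0]]'; python3 est.py '[[0,-0.05,0.1,0.013,0,0,0],[0,0.08,0.2,-0.004,0,0,0],[0,0.1,0.2,-0.007,0,0,0],[0,0.09,0,-0.005,0,0,0]]' --n 5 --goal 0.08
```

```text
clock: 22.15
eef_pos: [403.1, -291.9, 32.7]
eef_rot: [3.12, -0.001, 1.582]
wrist_force: [1.0, 1.2, -7.0]
finger_gap: 21.7
t 22.15 foot [ 542.7 -289.9   37.2] yaw 0.0138 phi -0.0152 roll 0.0007 F [ 1.   1.2 -7. ]
meas (np.float64(-0.0016), np.float64(0.11), [440.8, 200.5], 28) side None pred 0.0190 est th -0.0010 om -0.0048 d 0.338
ty_cm [np.float64(-0.2), np.float64(0.04), np.float64(0.09), np.float64(0.06), np.float64(0.03)] dphi [0.0276, -0.0051, -0.0119, -0.0086, -0.0038] th [-0.0, 0.007, 0.02, 0.034, 0.046, 0.055, 0.062, 0.067]
```

```bash
python3 -m jog '[[0,-0.2,0,0.027,0,0,0],[0,0.04,0,-0.005,0,0,0],[0,0.09,0,-0.012,0,0,0],[0,0.06,0,-0.009,0,0,0]]'; python3 est.py '[[0,-0.2,0,0.027,0,0,0],[0,0.04,0,-0.005,0,0,0],[0,0.09,0,-0.012,0,0,0],[0,0.06,0,-0.009,0,0,0]]' --n 5 --goal 0.09
```

```text
clock: 22.6
eef_pos: [403.2, -291.9, 32.9]
eef_rot: [3.121, -0.0, 1.582]
wrist_force: [-0.1, 1.2, -6.8]
finger_gap: 21.6
t 22.60 foot [ 542.7 -290.    37.4] yaw 0.0139 phi -0.0150 roll 0.0004 F [-0.1  1.2 -6.8]
meas (np.float64(0.0229), np.float64(0.15), [440.7, 197.1], 26) side None pred 0.0319 est th 0.0272 om 0.0776 d 0.318
ty_cm [np.float64(-0.07), np.float64(0.02), np.float64(0.04), np.float64(0.02), np.float64(0.01)] dphi [0.0102, -0.0025, -0.0048, -0.0033, -0.0013] th [0.035, 0.043, 0.053, 0.062, 0.069, 0.075, 0.079, 0.082]
```

```bash
python3 -m jog '[[0,-0.07,0,0.01,0,0,0],[0,0.02,0,-0.003,0,0,0],[0,0.04,0,-0.005,0,0,0],[0,0.02,0,-0.003,0,0,0]]'; python3 est.py '[[0,-0.07,0,0.01,0,0,0],[0,0.02,0,-0.003,0,0,0],[0,0.04,0,-0.005,0,0,0],[0,0.02,0,-0.003,0,0,0]]' --n 5 --goal 0.085 --pic t31
```

```text
clock: 23.05
eef_pos: [403.2, -292.0, 32.9]
eef_rot: [3.12, -0.0, 1.582]
wrist_force: [0.2, -0.3, -8.5]
finger_gap: 21.2
t 23.05 foot [ 542.8 -290.    37.5] yaw 0.0139 phi -0.0153 roll 0.0003 F [ 0.2 -0.3 -8.5]
meas (np.float64(0.0641), np.float64(0.14), [440.6, 191.3], 27) side None pred 0.0608 est th 0.0681 om 0.0793 d 0.325
ty_cm [np.float64(0.03), np.float64(-0.0), np.float64(-0.01), np.float64(-0.01), np.float64(-0.01)] dphi [-0.0043, 0.0007, 0.0019, 0.0014, 0.0007] th [0.075, 0.079, 0.081, 0.083, 0.083, 0.083, 0.084, 0.084]
```

```bash
python3 -m jog '[[0,0.02,0,-0.003,0,0,0],[0,0,0,0.001,0,0,0],[0,-0.01,0,0.002,0,0,0]]'; python3 est.py '[[0,0.02,0,-0.003,0,0,0],[0,0,0,0.001,0,0,0],[0,-0.01,0,0.002,0,0,0]]' --n 4 --goal 0.09 --pic t32
```

```text
clock: 23.4
eef_pos: [403.3, -292.0, 33.0]
eef_rot: [3.121, -0.0, 1.582]
wrist_force: [-0.0, -0.5, -8.2]
finger_gap: 21.7
t 23.40 foot [ 542.9 -290.1   37.4] yaw 0.0137 phi -0.0149 roll 0.0003 F [-0.  -0.5 -8.2]
meas (np.float64(0.0854), np.float64(0.13), [440.5, 188.4], 26) side None pred 0.0835 est th 0.0874 om 0.0416 d 0.330
ty_cm [np.float64(0.04), np.float64(-0.0), np.float64(-0.01), np.float64(-0.01)] dphi [-0.0051, 0.0005, 0.0019, 0.0015] th [0.091, 0.093, 0.093, 0.092, 0.092, 0.091, 0.091]
```

```bash
python3 -m jog '[[0,0.01,0,-0.002,0,0,0],[0,0,0,0,0,0,0]]'; python3 est.py '[[0,0.01,0,-0.002,0,0,0],[0,0,0,0,0,0,0]]' --n 4 --goal 0.09 --pic t33
```

```text
clock: 23.65
eef_pos: [403.4, -292.0, 32.9]
eef_rot: [3.119, -0.0, 1.582]
wrist_force: [-0.2, 0.4, -7.1]
finger_gap: 22.0
t 23.65 foot [ 542.9 -290.1   37.7] yaw 0.0138 phi -0.0170 roll 0.0004 F [-0.2  0.4 -7.1]
meas (np.float64(0.0863), np.float64(0.08), [440.5, 188.2], 28) side None pred 0.0949 est th 0.0868 om -0.0068 d 0.300
ty_cm [np.float64(-0.03), np.float64(-0.0), np.float64(0.01), np.float64(0.01)] dphi [0.0042, 0.0003, -0.0009, -0.0009] th [0.086, 0.086, 0.086, 0.087, 0.088, 0.088, 0.089]
```

```bash
python3 -m jog '[[0,-0.03,0,0.004,0,0,0],[0,-0.03,0,0.004,0,0,0],[0,-0.01,0,0.002,0,0,0]]'; python3 est.py '[[0,-0.03,0,0.004,0,0,0],[0,-0.03,0,0.004,0,0,0],[0,-0.01,0,0.002,0,0,0]]' --n 4 --goal 0.09 --pic t34
```

```text
clock: 24.0
eef_pos: [402.7, -292.0, 32.9]
eef_rot: [3.129, -0.0, 1.582]
wrist_force: [0.7, 1.2, -7.9]
finger_gap: 21.4
t 24.00 foot [ 542.3 -290.1   36.3] yaw 0.0139 phi -0.0067 roll 0.0003 F [ 0.7  1.2 -7.9]
meas (np.float64(0.0782), np.float64(0.05), [440.4, 189.4], 26) side None pred 0.0883 est th 0.0795 om 0.0227 d 0.268
ty_cm [np.float64(0.05), np.float64(0.02), np.float64(-0.0), np.float64(-0.0)] dphi [-0.0068, -0.0023, 0.0, 0.0007] th [0.083, 0.085, 0.087, 0.088, 0.089, 0.089, 0.089]
```

```bash
python3 -m jog '[[0,0,0,0,0,0,0],[0,0,0,0,0,0,0]]'; python3 est.py '[[0,0,0,0,0,0,0],[0,0,0,0,0,0,0]]' --n 2 --goal 0.09
```

```text
clock: 24.25
eef_pos: [402.7, -292.0, 32.9]
eef_rot: [3.129, -0.0, 1.582]
wrist_force: [-0.6, -0.7, -6.4]
finger_gap: 21.5
t 24.25 foot [ 542.3 -290.1   36.3] yaw 0.0138 phi -0.0070 roll 0.0004 F [-0.6 -0.7 -6.4]
meas (np.float64(0.0884), np.float64(0.08), [440.3, 188.0], 24) side None pred 0.0897 est th 0.0925 om 0.0861 d 0.263
ty_cm [np.float64(0.14), np.float64(0.0)] dphi [-0.0189, -0.0] th [0.101, 0.104, 0.104, 0.101, 0.098]
```

```bash
python3 -m jog '[[0,0,0,0,0,0,0],[0,0,0,0,0,0,0]]'; python3 est.py '[[0,0,0,0,0,0,0],[0,0,0,0,0,0,0]]' --n 2 --goal 0.09 --pic t35
```

```text
clock: 24.5
eef_pos: [402.7, -292.0, 32.9]
eef_rot: [3.129, -0.0, 1.582]
wrist_force: [0.3, 0.5, -8.5]
finger_gap: 21.4
t 24.50 foot [ 542.3 -290.1   36.3] yaw 0.0138 phi -0.0070 roll 0.0004 F [ 0.3  0.5 -8.5]
meas (np.float64(0.0886), np.float64(0.07), [440.3, 188.0], 24) side None pred 0.1158 est th 0.0940 om 0.0645 d 0.166
ty_cm [np.float64(0.11), np.float64(-0.0)] dphi [-0.0144, 0.0002] th [0.1, 0.103, 0.102, 0.099, 0.097]
```

```bash
python3 -m jog '[[0,0,0.1,0,0,0,0],[0,0,0.1,0,0,0,0],[0,0,0.1,0,0,0,0],[0,0,0.1,0,0,0,0]]'; python3 sag.py w36|sed -n '1p'; python3 -m jog '[[0,0,0.05,0,0,0,0],[0,0,0.05,0,0,0,0]]'; python3 est.py '[[0,0,0,0,0,0,0]]' --n 2
```

```text
clock: 24.95
eef_pos: [402.7, -292.0, 28.8]
eef_rot: [3.129, -0.0, 1.582]
wrist_force: [1.2, 0.2, -8.1]
finger_gap: 21.6
t 25.00 pitch tool -0.0069 [ 402.7 -291.9   28.7] [-1.18 -0.62 -7.28] [-0.11  1.26 -0.02] 21.19
clock: 25.2
eef_pos: [402.8, -292.0, 27.9]
eef_rot: [3.129, -0.0, 1.582]
wrist_force: [-0.4, 0.2, -8.0]
finger_gap: 21.8
t 25.20 foot [ 542.4 -290.1   31.3] yaw 0.0138 phi -0.0070 roll 0.0003 F [-0.4  0.2 -8. ]
meas (np.float64(0.0877), np.float64(0.06), [439.7, 188.2], 26) side None pred 0.1016 est th 0.0922 om 0.0408 d 0.110
ty_cm [np.float64(0.23), np.float64(-0.06)] dphi [-0.0309, 0.0079] th [0.094, 0.086, 0.07, 0.054, 0.039]
```

```bash
for i in 1 2 3; do python3 -m jog '[[0,0,0.05,0,0,0,0],[0,0,0.05,0,0,0,0],[0,0,0,0,0,0,0]]' >/dev/null
python3 - <<'E'
from cell import monitor
s=monitor.read_state(); print(round(s["clock"],2),s["eef_pos"].round(1),s["wrist_force"].round(2),s["moment"].round(2))
E
done
```

```text
25.55 [ 402.7 -292.1   27.4] [-4.94  2.35  1.09] [ 0.36  1.69 -0.03]
25.85 [ 402.7 -292.2   27.1] [-11.32   4.88  12.88] [0.86 2.23 0.05]
26.15 [ 402.7 -292.3   26.9] [-16.61   7.37  22.14] [1.25 2.79 0.13]
```

```bash
python3 -m jog '[[0,0,-0.1,0,0,0,0],[0,0,-0.08,0,0,0,0],[0,0,0,0,0,0,0]]' >/dev/null
python3 - <<'E'
from cell import monitor
s=monitor.read_state(); print(round(s["clock"],2),s["eef_pos"].round(1),s["eef_rot"].round(4),s["wrist_force"].round(2),s["moment"].round(2))
E
python3 est.py '[]' --n 2 --pic t36
python3 - <<'E'
from bal import *
c=vision.camera("side"); cv2.imwrite("pics/s36.png",cv2.resize(c["color"][150:380,240:400],None,fx=3.5,fy=2.6*1.0,interpolation=cv2.INTER_CUBIC))
E
```

```text
26.45 [ 402.9 -292.3   27.3] [3.1282e+00 2.0000e-04 1.5818e+00] [-5.31  0.19  5.13] [0.18 1.72 0.06]
t 26.45 foot [ 542.5 -290.3   30.7] yaw 0.0138 phi -0.0074 roll -0.0003 F [-5.3  0.2  5.1]
meas (np.float64(0.0796), np.float64(0.23), [439.6, 189.4], 26) side None pred 0.0922 est th 0.0848 om 0.0070 d 0.067
ty_cm [np.float64(0.17), np.float64(-0.05)] dphi [-0.0228, 0.0072] th [0.084, 0.075, 0.061, 0.046, 0.034]
```

View pics/s36.png

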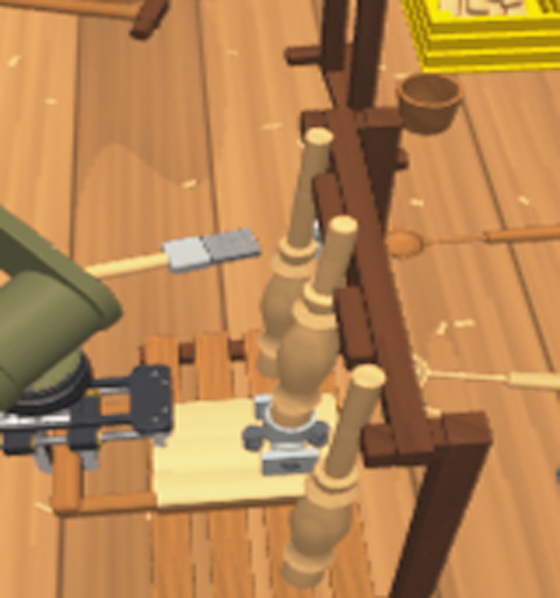

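```bash
python3 -m jog '[[0,0,-0.03,0,0,0,0],[0,0,0,0,0,0,0]]'; python3 est.py '[]' --n 2;  python3 -m jog '[[0,0,0,0,0,0,0],[0,0,0,0,0,0,0]]'>/dev/null; python3 est.py '[]' --n 2; python3 sag.py w37|sed -n '1p;$p'
```

```text
clock: 26.75
eef_pos: [402.9, -292.2, 27.3]
eef_rot: [3.128, 0.0, 1.582]
wrist_force: [-5.4, 0.8, 3.2]
finger_gap: 21.3
t 26.75 foot [ 542.5 -290.3   30.8] yaw 0.0138 phi -0.0074 roll -0.0002 F [-5.4  0.8  3.2]
meas (np.float64(0.0856), np.float64(0.24), [439.6, 188.5], 24) side None pred 0.0848 est th 0.0858 om 0.0131 d 0.069
ty_cm [np.float64(0.18), np.float64(-0.05)] dphi [-0.024, 0.0073] th [0.085, 0.076, 0.062, 0.047, 0.035]
t 27.00 foot [ 542.5 -290.3   30.7] yaw 0.0138 phi -0.0073 roll -0.0001 F [-5.   0.7  4.2]
meas (np.float64(0.0857), np.float64(0.23), [439.6, 188.5], 24) side None pred 0.0858 est th 0.0865 om 0.0166 d 0.069
ty_cm [np.float64(0.18), np.float64(-0.05)] dphi [-0.0247, 0.0074] th [0.086, 0.077, 0.063, 0.048, 0.035]
t 27.10 pitch tool -0.0073 [ 402.9 -292.3   27.3] [-5.28  0.17  3.63] [0.04 1.59 0.08] 21.56
[(162, 456), (164, 495), (166, 528), (168, 555), (170, 580), (172, 600), (174, 600), (176, 600), (178, 599), (180, 599), (182, 599), (184, 599)]
```

View pics/w37.png

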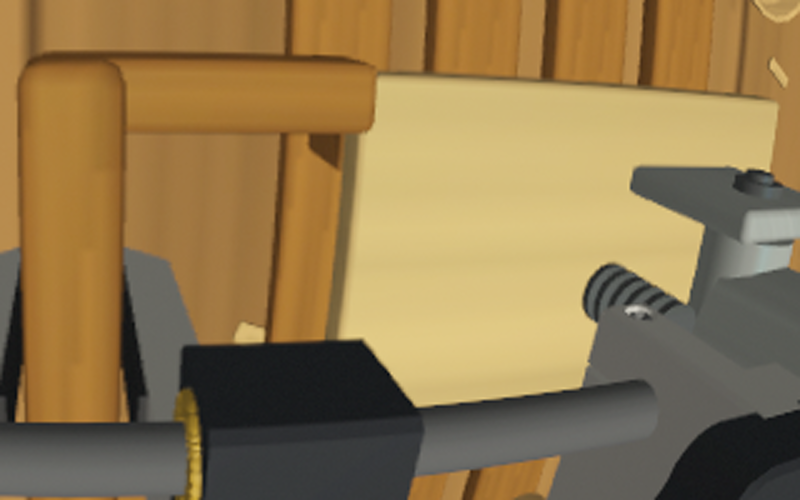

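```bash
python3 -m jog '[[0,-0.02,-0.03,0,0,0,0],[0,-0.02,0,0,0,0,0],[0,0,0,0,0,0,0]]'; python3 -m jog '[[0,0,0,0,0,0,0],[0,0,0,0,0,0,0]]' 30;  python3 -m jog '[[0,0,0,0,0,0,0],[0,0,0,0,0,0,0]]' 10; python3 est.py '[]' --n 2; python3 -m jog '[[0,0,0,0,0,0,0],[0,0,0,0,0,0,0]]' 3; python3 est.py '[]' --n 2
```

```text
clock: 27.4
eef_pos: [402.8, -292.1, 27.4]
eef_rot: [3.128, 0.0, 1.582]
wrist_force: [3.4, -0.3, -3.1]
finger_gap: 21.8
clock: 27.6
eef_pos: [402.7, -292.1, 27.5]
eef_rot: [3.128, -0.0, 1.582]
wrist_force: [4.4, -0.0, -1.8]
finger_gap: 21.5
clock: 27.8
eef_pos: [402.9, -292.1, 27.6]
eef_rot: [3.127, 0.0, 1.582]
wrist_force: [5.9, 0.4, 0.9]
finger_gap: 21.9
t 27.80 foot [ 542.5 -290.2   31.2] yaw 0.0137 phi -0.0081 roll -0.0001 F [5.9 0.4 0.9]
meas (np.float64(0.0873), np.float64(0.29), [439.6, 188.3], 27) side None pred 0.0865 est th 0.0880 om 0.0218 d 0.072
ty_cm [np.float64(0.18), np.float64(-0.06)] dphi [-0.0251, 0.0078] th [0.088, 0.079, 0.065, 0.049, 0.036]
clock: 28.05
eef_pos: [402.8, -292.1, 27.6]
eef_rot: [3.128, 0.0, 1.582]
wrist_force: [5.4, 1.2, 1.2]
finger_gap: 22.3
t 28.05 foot [ 542.4 -290.2   31.2] yaw 0.0137 phi -0.0081 roll -0.0001 F [5.4 1.2 1.2]
meas (np.float64(0.0874), np.float64(0.28), [439.6, 188.3], 27) side None pred 0.0880 est th 0.0887 om 0.0220 d 0.070
ty_cm [np.float64(0.19), np.float64(-0.06)] dphi [-0.0254, 0.0079] th [0.089, 0.08, 0.065, 0.05, 0.036]
```

```bash
python3 -m jog '[[0,0.01,0,0,0,0,24],[0,0,0,0,0,0,26],[0,0,0,0,0,0,29],[0,0,0,0,0,0,34],[0,0,0,0,0,0,40],[0,0,0,0,0,0,45],[0,0,0,0,0,0,45]]'; python3 est.py '[]' --n 2;python3 sag.py w38|sed -n '1p;$p'
```

```text
clock: 28.8
eef_pos: [402.4, -292.0, 27.3]
eef_rot: [3.129, -0.0, 1.582]
wrist_force: [0.0, 0.6, 0.2]
finger_gap: 41.7
t 28.80 foot [ 542.  -290.1   30.6] yaw 0.0138 phi -0.0068 roll 0.0004 F [0.  0.6 0.2]
meas (np.float64(0.0885), np.float64(0.16), [439.6, 188.3], 27) side None pred 0.0887 est th 0.0898 om 0.0265 d 0.069
ty_cm [np.float64(0.2), np.float64(-0.06)] dphi [-0.0276, 0.0077] th [0.09, 0.082, 0.067, 0.051, 0.037]
t 28.90 pitch tool -0.0069 [ 402.5 -292.    27.3] [ 0.29 -0.11 -0.38] [-0.03  0.07  0.02] 42.42
[(158, 601), (162, 453), (164, 495), (166, 526), (168, 552), (170, 576), (172, 598), (174, 600), (176, 599), (178, 599), (180, 599), (182, 599), (184, 599)]
```

View pics/w38.png

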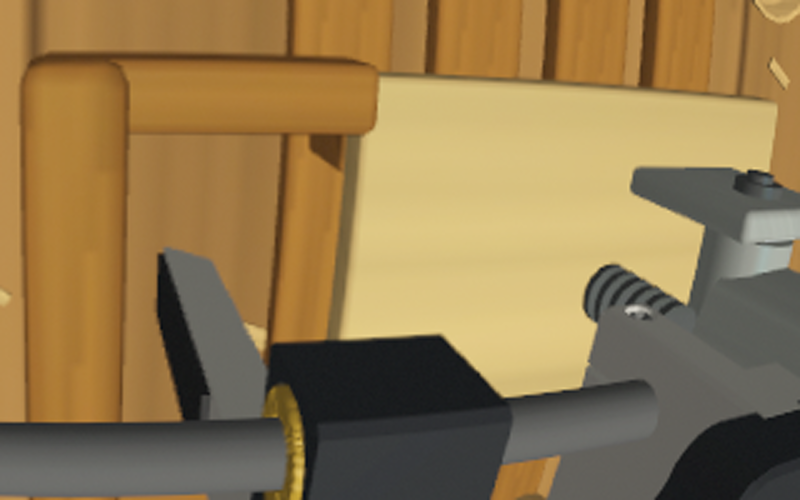

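```bash
python3 -m jog '[[0,0,-0.5,0,0,0,45],[0,0,-1,0,0,0,45],[0,0,-1.5,0,0,0,45],[0,0,-2,0,0,0,45],[0,0,-2,0,0,0,45],[0,0,-2,0,0,0,45],[0,0,-2,0,0,0,45],[0,0,-1,0,0,0,45]]'; python3 -m jog '[[0,-1,-1,0,0,0,45],[0,-2,-2,0,0,0,45],[0,-2,-2,0,0,0,45],[0,-1,-1,0,0,0,45],[0,0,0,0,0,0,45],[0,0,0,0,0,0,45]]'
python3 - <<'E'
from bal import *
s=monitor.read_state(); print(s["wrist_force"],s["eef_pos"])
for n in ("top","side"):
    c=vision.camera(n); cv2.imwrite(f"pics/{n}40.png",c["color"]); im=c["color"]
    cr=im[155:275,355:505] if n=="top" else im[150:390,240:420]
    cv2.imwrite(f"pics/{n}40c.png",cv2.resize(cr,None,fx=5 if n=="top" else 2.5,fy=5 if n=="top" else 2.5,interpolation=cv2.INTER_CUBIC))
E
```

```text
clock: 29.7
eef_pos: [401.4, -292.4, 149.8]
eef_rot: [3.126, 0.002, 1.582]
wrist_force: [-0.4, -0.3, 0.5]
finger_gap: 41.9
clock: 30.3
eef_pos: [340.2, -292.7, 205.9]
eef_rot: [3.129, -0.001, 1.581]
wrist_force: [0.3, -0.7, -0.0]
finger_gap: 42.2
[ 0.30347839 -0.68944284 -0.00861841] [ 340.17280517 -292.7054516   205.90739409]
```

View pics/top40c.png

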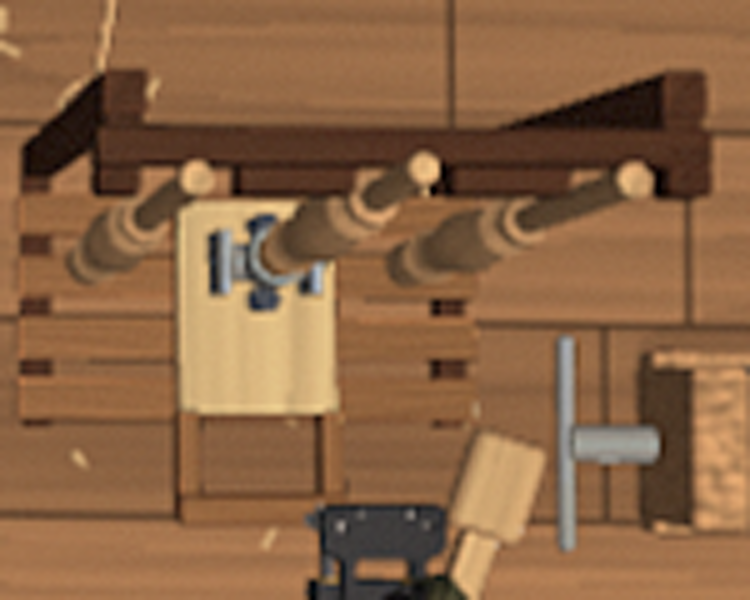

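View pics/side40.png

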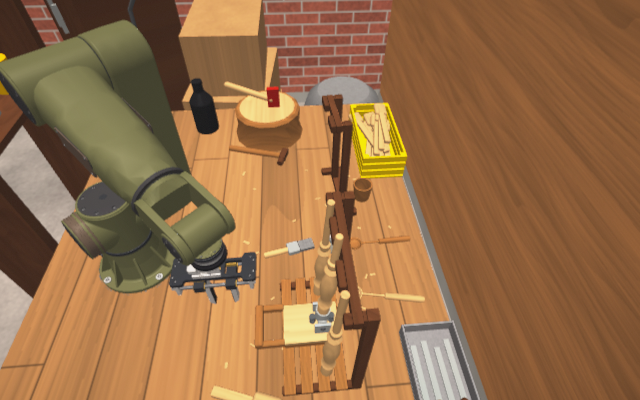

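Run:
```python
from bal import *
import pickle
c=dict(pickle.load(open("cams.pkl","rb"))["top"])
f=lambda u,v,z: onplane(c,(u+.5)/5-.5+355,(v+.5)/5-.5+155,z).round(1)
print(f(178,203,70),f(178,412,70),f(338,412,70)); print("slats",f(18,420,30),f(18,195,30),f(478,418,30))
c["color"]=cv2.imread("pics/top40.png"); F=T([542.4,-290.2,30],[0,0,.0137]); r=theta(c,F,.088); print(r)
```

```text
[ 613.6 -233.7   70. ] [ 467.8 -234.    70. ] [ 469.2 -345.6   70. ]
slats [ 459.7 -126.9   30. ] [ 620.9 -125.8   30. ] [ 465.2 -456.8   30. ]
(np.float64(0.08599991475792233), np.float64(0.0632803343660068), array([439.6099629 , 188.33704293]), 26)
```

```bash
python3 -c "
from cell import order,monitor
print(order.sign_off()); print(monitor.read_state()['clock'])"
```

```text
the job is handed in; nothing more can be done
None
the job is handed in; nothing more can be done
```

The foot now stands on the drying-rack slats in front of the free middle notch, with the tenon leaning in it. The gripper is open and clear, and I handed the job in at about 30.4 s of the 72 s.

**Last checks**
- **Position:** the foot is within about 2 mm of the rack's centre and about 0.001 rad of square. These figures come from the camera, whose calibration is good to about 2 mm.
- **Lean:** the spindle leans 0.086 to 0.088 rad against the nominal 0.09. It did not move between releasing the handle and the last picture, and the wrist force was about zero afterwards.
- **Bystanders:** the other things on the bench look unmoved in the last top and side pictures. I judged that by eye.

**What did not go smoothly**
- **First grips:** my first grips held only the top edge of the bar, because the fingertips are about 25 mm above the reported TCP. The foot pivoted in the grip with its front still on the bench, and the spindle stayed in the notch. I lowered it, took a deeper grip, and it then held firmly.
- **Largest lean:** during the first retreat from the stand the spindle swung to about 0.15 rad before I brought it back. That is well short of the 0.4 rad stop. I shortened the moves after that.
- **Set-down:** I briefly pressed the foot down with about 22 N and then backed off. Two small rebounds of about 0.01 rad at the notch, on first contact and on backing off, both settled.
- **Unused side view:** the automatic tip measurement from the side camera disagreed, so I dropped it. I measured the lean from the top camera only, and for five pictures I picked the tip pixel by hand.

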